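Send a used vial magazine down the return chute

ROBOT

A 7-joint arm with a two-finger parallel gripper is mounted at the origin on the work surface. World frame = base frame: x ahead of the robot, y to its left, z up, the work surface at z = 0. Lengths are in m, angles in rad, forces in N, time in s.
With the tool pointing down it reaches from about 0.4 to 0.925 m from the base axis. Payload 5.6 kg.
Tool frame: the origin (TCP) lies midway between the tips of the shut fingers; the grasp point (between the pads) lies r.grip_point_offset behind it (r.grip_point_offset is the distance from the TCP to the grasp point, in m); z points along the fingers, y is the direction in which the jaws open and shut (so a half turn about z gives the same grasp; the last joint's range is limited). The gripper opens to 85 mm and grips with 20 to 120 N. Pads are 22 mm wide; open, the fingers measure 114 mm over their backs; the gripper's body (76 mm by 85 mm) begins 54 mm behind the grasp point. The pads swing forward as they close: fully open they stand 13 mm farther back than shut.
Start: joints at [-1.154, 0.468, -0.012, 1.603, 0.006, 1.071, -0.056], TCP at [0.288, 0.582, 0.231] pointing down, gripper open.
Joint ranges: [-2.53, 2.53], [-0.31, 2.02], [-1.57, 1.55], [0.28, 2.44], [-1.29, 4.43], [0.15, 1.84], [-2.92, 2.92]. Speed limits (rad/s): [2.57, 2.57, 3.14, 3.14, 3.14, 3.14, 3.14].

INTERFACE

Orientations are given as a 3x3 rotation matrix whose columns are the frame's x, y, z axes.
In Python, from station import telemetry, viewer, r gives the robot as it stands.
- The arm moves only by the tool move_arm, never from a script. Its arguments are lists of equal length, an entry for each row: "grip": the gripper command: -1 is fully open, 1 is shut, values between are in proportion; "dp": the shift along the tool's x, y, z in mm, a list of three; "rotation": the turn, a rotation vector about the tool's x, y, z in rad, a list of three. In form: {"grip": [grip, ...], "dp": [[x, y, z], ...], "rotation": [[wx, wy, wz], ...]}. A call has 1 to 5 rows; each row shifts and turns the commanded pose from where the row before left it, along the tool's axes as they then stand; what a row does not reach is not made up. A row lasts 1/10 s, in which the tool goes at most 50 mm and 8.59 degrees, less where a joint would pass 70% of its speed; a pose out of reach is approached as far as the arm can. A call with a gripper value outside its range is refused whole. The fingers move at their own pace and stop on an object; "squeeze" is the grip in N (left out, the last holds). Time passes only in rows, so rows that do not move let the fingers close. It gives the time, the measured TCP pose, the force and the opening at its end, in the units of the state.
- telemetry.sense(): the state, without advancing time (a new reading comes with each control period).
- viewer.grab_frame(name): name is "scene" or "side" or "wrist"; returns a dict with "pixels" (480x640x3 uint8, red, green, blue), "intrinsics" (3x3 intrinsics, pixels), "cam_to_world" (4x4, takes a point from camera to world coordinates). Camera axes: x right, y up, looking along -z (the intrinsics and any distortion apply to the point x, -y, -z); pixel columns grow to the right and rows downward; lengths in m; the calibration is good to about 2 mm. A picture is of the moment at which its call begins. There is no depth.
- r.close_job(): hands the job in, once; it reports no verdict.
The state is a dict: "clock": time; "joint_positions": joint angles; "joint_vel": joint speeds; "tau": joint torques, N m; "tool_pos": TCP position; "tool_rot": TCP orientation; "contact_force": force on the tool from outside, world axes, zero at the start; "ft_torque": the same for the moment, N m; "finger_gap": opening from 0.0 (shut) to 1.0 (fully open).
Only numpy, scipy, OpenCV 4.12 (cv2) and the standard library are available. Lean on these libraries where they do the work, as an engineer would, in place of code of your own. Each camera call takes 0.05 s, during which the arm holds its last target.

TASK

Draw the used vial magazine out of its storage stand, lay it on the sloping rest and let it go, then take it again from its broad side and lay it flat on the steel ledge, clear of the drop and pointing at the chute, and let it go. Then push it (do not carry it over) off the end of the ledge so that it drops down the chute and comes to rest in the tray at the bottom. Leave the bottle, the jar and the vial box standing where they are.

Things in the scene. Friction and masses are not known exactly. Their poses are not given: they have to be found in the camera images.
- magazine: Used vial magazine: rigid dark block 48 mm (x) by 30 mm (y) by 140 mm long (z), 0.18 to 0.35 kg, five white vial ends on each 48 mm wide face. Origin at its centre. It starts upright (z up) in the stand's well, the upper 75 mm clear. Both ends are alike; either may go first.
- stand: Fixed grey storage stand: base plate 110 x 100 x 10 mm carrying one upright well, inside 54 (x) by 36 mm (y), walls 6 mm, top 75 mm and floor 10 mm above the table. Origin on the table under the well's axis, z up. The magazine's x lies along the stand's x.
- rest: Fixed steel sloping rest. On a base 100 (x) by 170 mm (y) stands a plate 34 mm wide (x), 130 mm long, 12 mm thick, inclined 45 degrees, rising towards +y, with a 34 mm wide stop at its lower end standing 22 mm out from the slope. Plate face and stop meet at (0, -50, 30) mm; upper edge at (0, 42, 122) mm. Origin on the table at the base's centre, z up.
- rest_place (a point): Where the magazine's centre is when it lies home on the rest: lengthwise on a 48 mm face, lower end on the stop, overhanging the plate 7 mm each side (let go loosely it slides down to the stop). Axes as the rest's: the length runs along (0, 1, 1), the slope faces (0, -1, 1). It is 15 mm from the plate's face, 70 mm from the stop.
- ledge_end (a point): Middle of the drop edge of the fixed steel ledge, on its upper surface, 140 mm above the table. y points along the push, out over the chute, x along the edge, z up. The ledge is flat, 150 mm wide, y from -200 to 0. From the edge on, the chute: 76 mm wide inside, side walls 15 mm above the ledge, bottom falling at 50, then 25 degrees; it takes the magazine only lengthwise.
- tray (a point): Middle of the floor of the tray at the chute's bottom, 8 mm above the table: 76 mm wide (x), flat from about 90 mm before to 110 mm beyond this point along y, end wall 65 mm high. Axes as the ledge's. The chute's bottom and the tray's floor are slick (friction about 0.15); friction elsewhere is 0.5 to 0.7.
- bottle: Bystander: amber bottle, 60 mm across, 150 mm high, origin under its middle.
- jar: Bystander: white jar, 64 mm across, 75 mm high, origin under its middle.
- vial_box: Bystander: open grey compartment box 60 x 90 x 45 mm, origin under its middle.
Things that resemble listed ones, but are neither listed nor needed, are in the scene too. There is more than one size of the magazine; the job needs the smaller. Of the things shaped like the rest, the steel one is meant.

How it is judged:
By the outcome, as a careful person would: the job done as asked, in the order asked, and still so for the second after the job is handed in, with the robot touching nothing.
It also fails if it takes over 66 s, if anything falls off the work surface, if the arm or the gripper's body presses on something with over 40 N, if the wrist force passes 120 N, or if a joint passes its speed limit or range.

## Working session

There is one attempt and no reset: what is moved stays moved. The work goes in short steps, Python scripts to look and compute and a tool call to move; the robot and the scene stay as the last step left them, time stands still between calls to the robot, and variables do not carry over. Pictures are saved under pics/ and viewed, and the job is handed in when it is done.

Besides the shell and the picture viewer there is one more tool, called after "Call:" in YAML: its name, and indented under it one key for each argument. move_arm: Moves the arm, as the interface text tells. Its arguments: {"type":"object","properties":{"grip":{"type":"array"},"dp":{"type":"array"},"rotation":{"type":"array"},"squeeze":{"type":"number"}},"required":["grip","dp","rotation"]}

```bash
ls; mkdir -p pics; python3 - <<'E'
from station import telemetry, viewer, r
import cv2,numpy as np
s=telemetry.sense()
print(s, r.grip_point_offset)
for n in ["scene","side","wrist"]:
    f=viewer.grab_frame(n)
    cv2.imwrite(f"pics/{n}0.png",f["pixels"][:,:,::-1])
    np.savez(f"pics/{n}0.npz",**f)
    print(n,f["intrinsics"],f["cam_to_world"],f.keys())
E
```

```text
pics
{'clock': 0.0, 'joint_positions': array([-1.15396322,  0.46840743, -0.01159166,  1.60363169,  0.00598982,
        1.0713802 , -0.05634473]), 'joint_vel': array([-0.00069643, -0.00118991, -0.00043958,  0.00129211, -0.00043604,
       -0.00024475, -0.00027916]), 'tau': array([-2.52687396e-04, -5.32387805e+01,  2.12329114e-02, -2.51314420e+01,
        1.13743273e-02,  7.77205249e-03,  9.03410466e-06]), 'tool_pos': array([0.28828655, 0.58195019, 0.23031534]), 'tool_rot': array([[-8.96071802e-01,  4.43908611e-01, -6.85496653e-04],
       [ 4.43909124e-01,  8.96070280e-01, -1.65592730e-03],
       [-1.20827208e-04, -1.78812798e-03, -9.99998394e-01]]), 'contact_force': array([ 0.41899533,  0.03173744, -0.41435217]), 'ft_torque': array([-0.03808748, -0.00933714,  0.02895636]), 'finger_gap': 1.001476991164268} 0.0187
scene [[478.2631947    0.         317.72956054]
 [  0.         478.2631947  237.36634858]
 [  0.           0.           1.        ]] [[-0.76478917 -0.38605162  0.51581166  1.0914498 ]
 [ 0.64380256 -0.42708412  0.63491529  0.74875688]
 [-0.0248151   0.8176572   0.57517033  0
[... 193 characters left out ...]
.25879619]
 [  0.           0.           1.        ]] [[-0.98193654  0.13901448 -0.12835735  0.3297163 ]
 [-0.18873628 -0.76763022  0.61247242  1.0820375 ]
 [-0.01338845  0.62563473  0.78000124  1.43624395]
 [ 0.          0.          0.          1.        ]] dict_keys(['pixels', 'intrinsics', 'cam_to_world'])
wrist [[362.49108728   0.         321.64500522]
 [  0.         362.49108728 243.17192299]
 [  0.           0.           1.        ]] [[ 0.44383973 -0.86084981 -0.24888533  0.22558355]
 [ 0.89610425  0.42579913  0.1252688   0.61278558]
 [-0.00186246 -0.27862648  0.96039774  0.37294343]
 [ 0.          0.          0.          1.        ]] dict_keys(['pixels', 'intrinsics', 'cam_to_world'])
```

View pics/scene0.png

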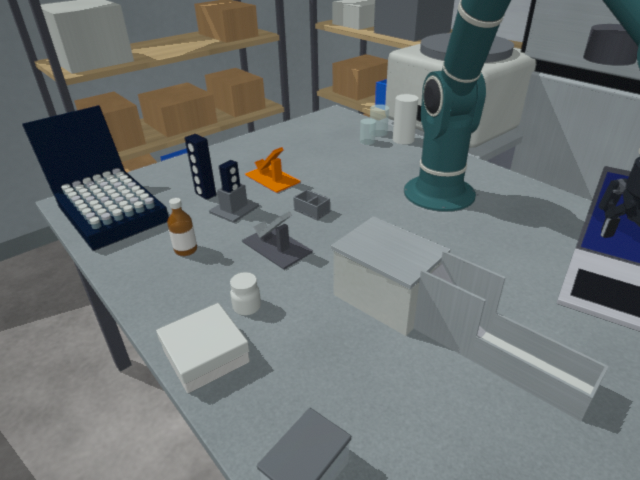

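View pics/side0.png

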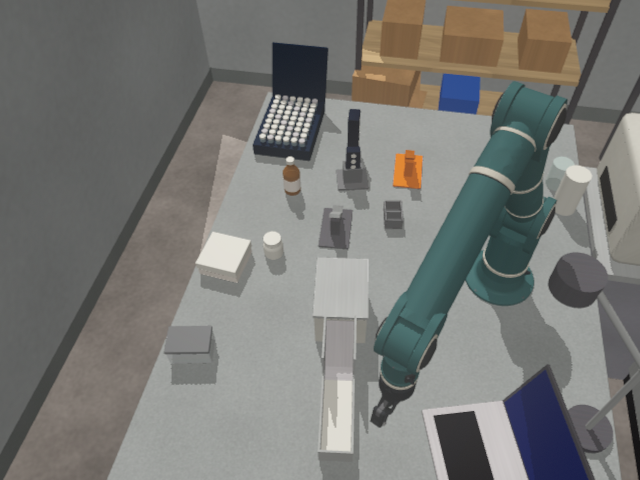

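View pics/wrist0.png

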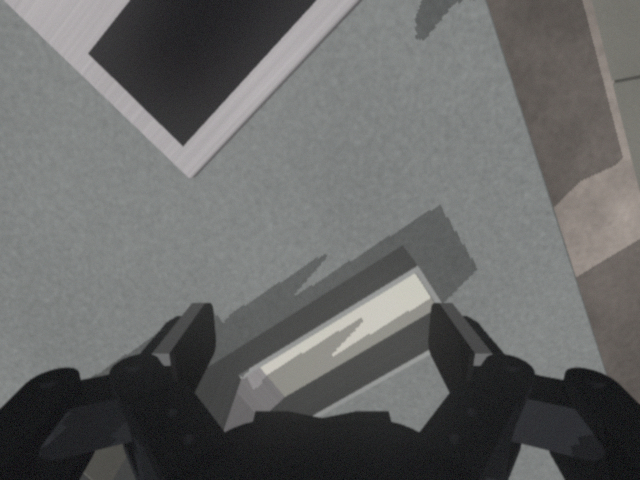

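```bash
cat > h.py <<'E'
import numpy as np,cv2
def load(n):
    d=np.load(f"pics/{n}.npz"); return d["pixels"],d["intrinsics"],d["cam_to_world"]
def ray(n,u,v):
    _,K,T=load(n); x=(u-K[0,2])/K[0,0]; y=(v-K[1,2])/K[1,1]
    d=T[:3,:3]@np.array([x,-y,-1]); return T[:3,3],d/np.linalg.norm(d)
def plane(n,u,v,z):
    o,d=ray(n,u,v); return o+d*(z-o[2])/d[2]
def proj(n,P):
    _,K,T=load(n); p=T[:3,:3].T@(np.asarray(P,float)-T[:3,3]); return np.array([K[0,2]+K[0,0]*p[0]/-p[2],K[1,2]+K[1,1]*-p[1]/-p[2]])
def tri(n1,uv1,n2,uv2):
    o1,d1=ray(n1,*uv1);o2,d2=ray(n2,*uv2)
    A=np.array([d1,-d2]).T; t=np.linalg.lstsq(A,o2-o1,rcond=None)[0]
    p,q=o1+d1*t[0],o2+d2*t[1]; return (p+q)/2,np.linalg.norm(p-q)
def crop(n,x0,y0,x1,y1,s,out):
    p=load(n)[0][y0:y1,x0:x1,::-1]; cv2.imwrite(f"pics/{out}.png",cv2.resize(p,None,fx=s,fy=s,interpolation=cv2.INTER_CUBIC))
E
python3 -c "
from h import *
crop('scene0',170,120,330,270,5,'c1')
crop('side0',300,90,440,260,3.5,'c2')
crop('scene0',320,210,620,420,2.6,'c3')
crop('side0',290,240,400,470,2.6,'c4')
"
```

```text
(no output)
```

View pics/c1.png

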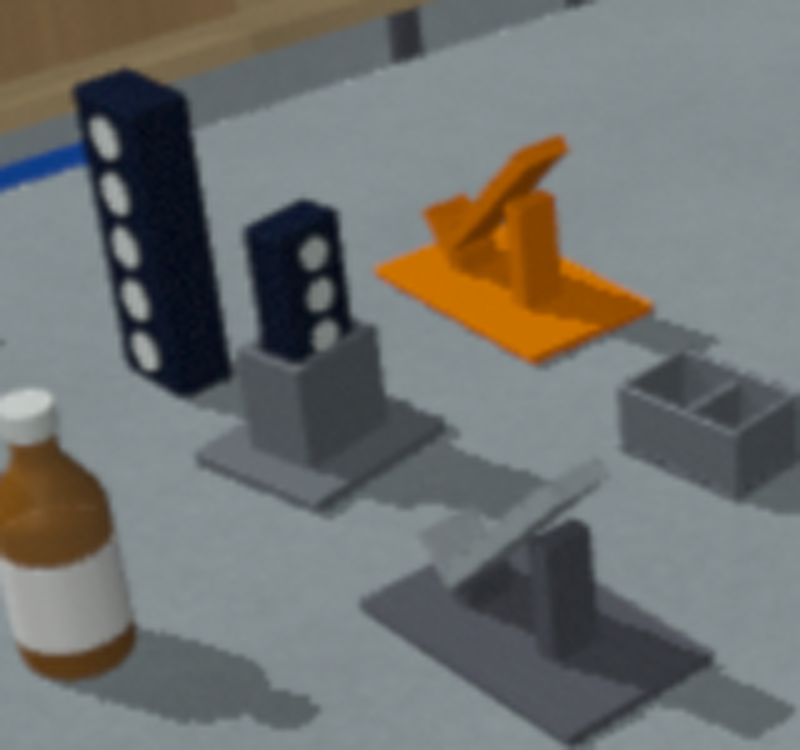

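View pics/c2.png

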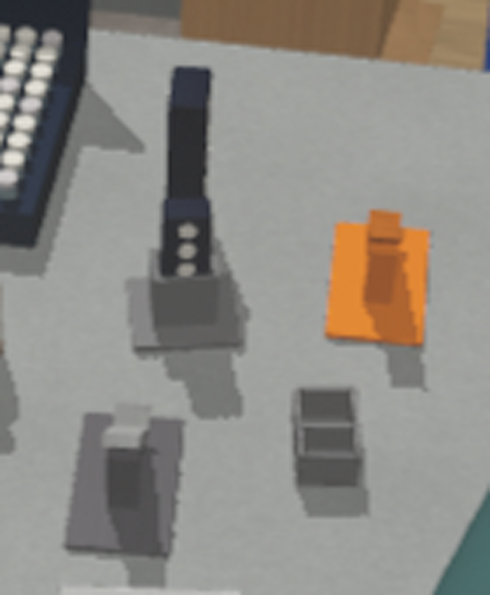

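View pics/c3.png

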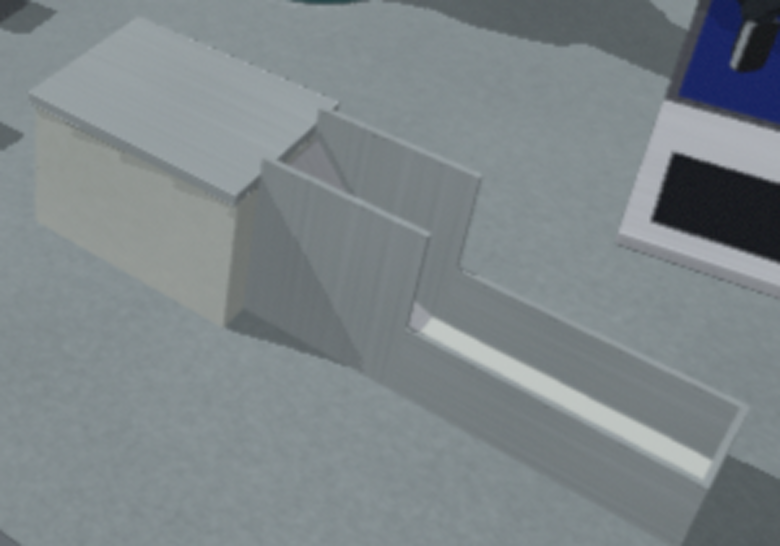

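View pics/c4.png

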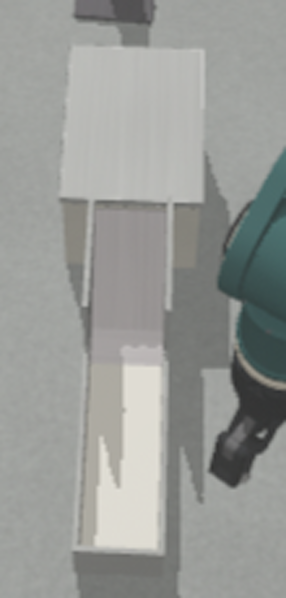

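```bash
python3 -c "
from h import *
crop('scene0',205,150,265,225,10,'d1')
crop('side0',330,140,375,195,12,'d2')
crop('scene0',235,205,320,270,9,'d3')
crop('side0',312,195,360,255,10,'d4')
"
```

```text
(no output)
```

View pics/d1.png

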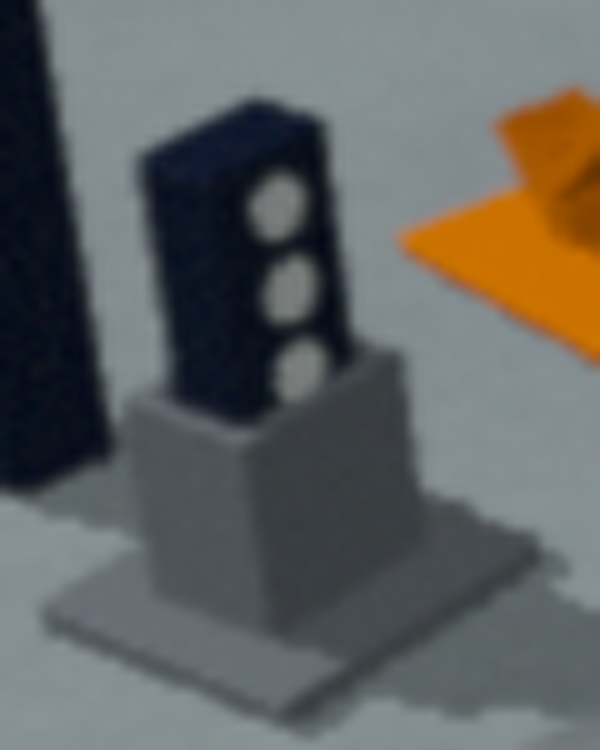

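View pics/d2.png

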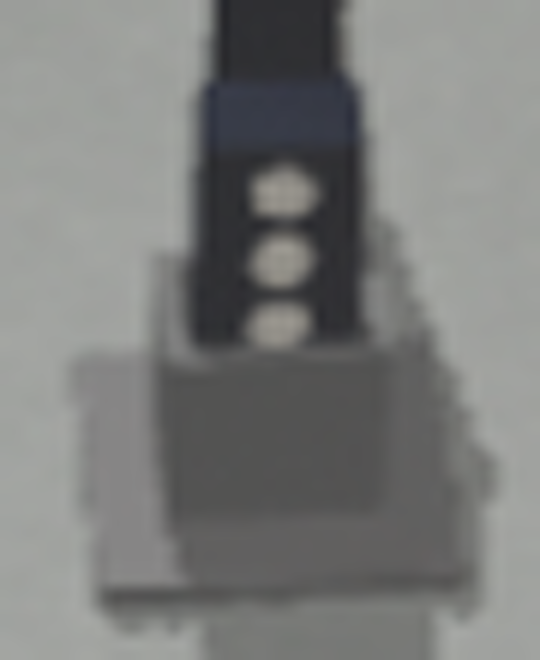

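View pics/d3.png

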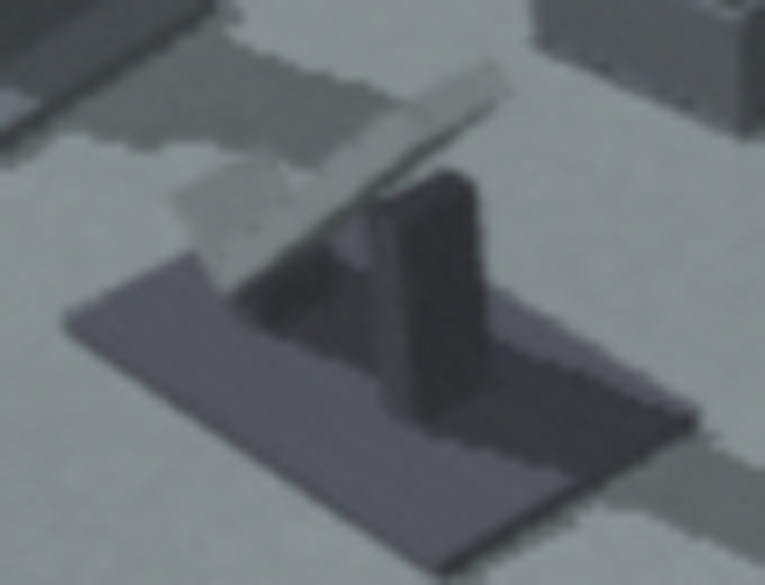

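View pics/d4.png

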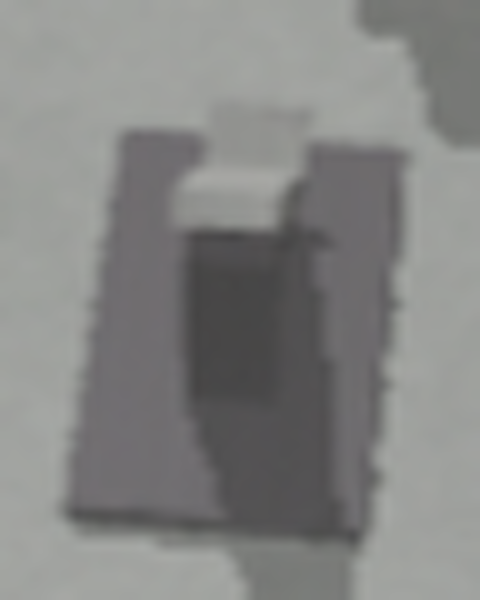

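```bash
python3 -c "
from h import *
np.set_printoptions(precision=4,suppress=True)
S=lambda x,y,s,ox,oy:(ox+(x-.0)/s-.5+.5/s,oy+y/s-.5+.5/s)
d1=lambda x,y:S(x,y,10,205,150)
d2=lambda x,y:S(x,y,12,330,140)
d3=lambda x,y:S(x,y,9,235,205)
d4=lambda x,y:S(x,y,10,312,195)
print('mag');
for p in [(140,160),(255,97),(325,125),(210,190)]: print(plane('scene0',*d1(*p),.15))
for p in [(205,82),(355,82),(360,150),(198,150)]: print(' side',plane('side0',*d2(*p),.15))
print('base')
for p in [(42,615),(285,712),(540,545)]: print(plane('scene0',*d1(*p),.01))
for p in [(97,590),(478,575),(80,358)]: print(' side',plane('side0',*d2(*p),.01))
print('well top z75')
for p in [(130,398),(250,435),(402,352)]: print(plane('scene0',*d1(*p),.075))
print('rest')
for z in (.01,):
  a=[plane('scene0',*d3(*p),z) for p in [(65,320),(435,570),(700,420)]]; print(np.array(a), np.linalg.norm(a[1]-a[0]),np.linalg.norm(a[2]-a[1]),(a[0]+a[2])/2)
  b=[plane('side0',*d4(*p),z) for p in [(120,132),(405,150),(362,532),(70,512)]]; print(np.array(b),np.mean(b,0),[np.linalg.norm(b[i]-b[i-1]) for i in range(4)])
"
```

```text
mag
[ 0.5474 -0.3423  0.15  ]
[ 0.5032 -0.3545  0.15  ]
[ 0.4982 -0.3258  0.15  ]
[ 0.5426 -0.3134  0.15  ]
 side [ 0.5429 -0.3484  0.15  ]
 side [ 0.5006 -0.3558  0.15  ]
 side [ 0.4949 -0.3278  0.15  ]
 side [ 0.5402 -0.3198  0.15  ]
base
[ 0.5892 -0.3658  0.01  ]
[ 0.5642 -0.2737  0.01  ]
[ 0.4599 -0.3004  0.01  ]
 side [ 0.5611 -0.2778  0.01  ]
 side [ 0.4507 -0.3038  0.01  ]
 side [ 0.5833 -0.3737  0.01  ]
well top z75
[ 0.557  -0.3524  0.075 ]
[ 0.5429 -0.311   0.075 ]
[ 0.4851 -0.3226  0.075 ]
rest
[[ 0.597  -0.1775  0.01  ]
 [ 0.586  -0.011   0.01  ]
 [ 0.4898 -0.0152  0.01  ]] 0.16687934223285394 0.09629920258202898 [ 0.5434 -0.0964  0.01  ]
[[ 0.5932 -0.1793  0.01  ]
 [ 0.4948 -0.1885  0.01  ]
 [ 0.4823 -0.0209  0.01  ]
 [ 0.5776 -0.0121  0.01  ]] [ 0.537  -0.1002  0.01  ] [np.float64(0.16792146831387839), np.float64(0.09877460379388459), np.float64(0.167999529269653), np.float64(0.0957505112719458)]
```

```bash
python3 -c "
from h import *
np.set_printoptions(precision=4,suppress=True)
crop('scene0',325,215,460,330,6,'e1')
crop('side0',308,252,376,345,8,'e2')
S=lambda x,y,s,ox,oy:(ox+(x-.0)/s-.5+.5/s,oy+y/s-.5+.5/s)
d3=lambda x,y:S(x,y,9,235,205)
d4=lambda x,y:S(x,y,10,312,195)
c=np.array([.540,-.098]);a=np.radians(4.5);R=np.array([[np.cos(a),-np.sin(a)],[np.sin(a),np.cos(a)]])
for n,o,s in(('scene0',(235,205),9),('side0',(312,195),10)):
  for P in [(-17,42,122),(17,42,122),(-17,-50,30),(17,-50,30),(-17,-65.5,45.5),(17,-65.5,45.5)]:
    w=np.r_[c+R@np.array(P[:2])/1e3,P[2]/1e3]; print(n,P,(proj(n,w)-o)*s)
"
```

```text
scene0 (-17, 42, 122) [497.4962  57.9173]
scene0 (17, 42, 122) [402.0144 107.6647]
scene0 (-17, -50, 30) [306.9069 209.6079]
scene0 (17, -50, 30) [216.7143 257.4045]
scene0 (-17, -65.5, 45.5) [268.7568 145.7781]
scene0 (17, -65.5, 45.5) [177.9975 192.584 ]
side0 (-17, 42, 122) [266.0719 202.3189]
side0 (17, 42, 122) [158.8377 194.2695]
side0 (-17, -50, 30) [289.8772 178.5928]
side0 (17, -50, 30) [189.9626 171.1297]
side0 (-17, -65.5, 45.5) [294.5819 113.9573]
side0 (17, -65.5, 45.5) [194.529 106.578]
```

View pics/e1.png

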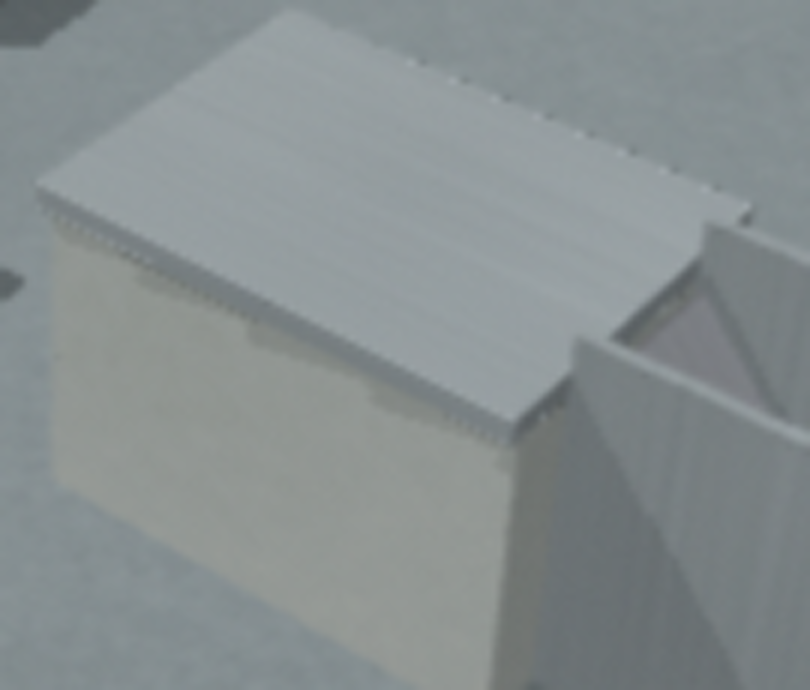

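View pics/e2.png

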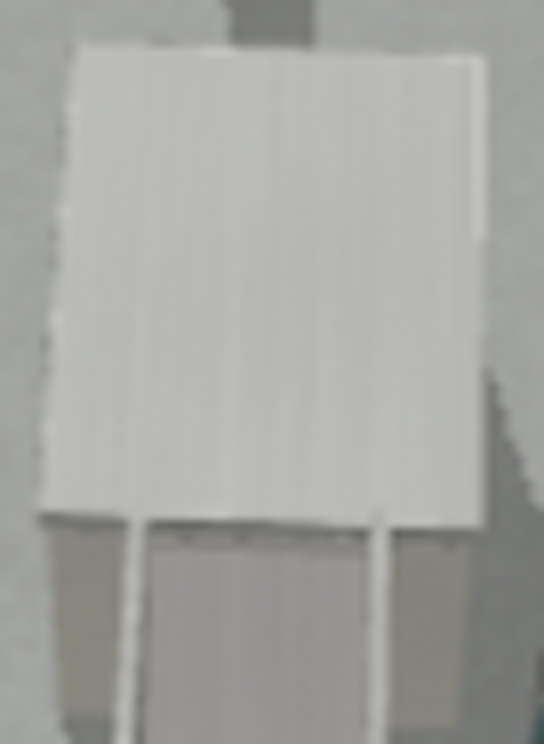

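```bash
python3 -c "
from h import *
np.set_printoptions(precision=4,suppress=True)
S=lambda x,y,s,ox,oy:(ox+(x-.0)/s-.5+.5/s,oy+y/s-.5+.5/s)
for n,ps,s,o in (('scene0',[(37,187),(290,8),(752,208),(512,428)],6,(325,215)),('side0',[(80,47),(485,54),(485,526),(40,514)],8,(308,252))):
  a=np.array([plane(n,*S(*p,s,*o),.14) for p in ps]); print(n,a,a.mean(0))
for n,ps in (('scene0',[(601.5,362),(591,406)]),('side0',[(320,452),(354,452)])):
  for p in ps: print(plane(n,*p,.073))
for n,p in (('bottle',(182,250)),('jar',(245,308))): print(n,plane('scene0',*p,0))
print('box',plane('scene0',311,204,.045), 'tall',plane('scene0',198,140,.22))
"
```

```text
scene0 [[0.5563 0.1327 0.14  ]
 [0.4072 0.1103 0.14  ]
 [0.3813 0.307  0.14  ]
 [0.5303 0.3284 0.14  ]] [0.4688 0.2196 0.14  ]
side0 [[0.5494 0.1308 0.14  ]
 [0.4034 0.1075 0.14  ]
 [0.3756 0.3043 0.14  ]
 [0.524  0.3269 0.14  ]] [0.4631 0.2174 0.14  ]
[0.3738 0.6318 0.073 ]
[0.4744 0.6608 0.073 ]
[0.4399 0.6567 0.073 ]
[0.3593 0.6416 0.073 ]
bottle [ 0.7313 -0.2577  0.    ]
jar [0.7272 0.0365 0.    ]
box [ 0.3814 -0.1506  0.045 ] tall [ 0.5748 -0.3835  0.22  ]
```

```bash
python3 -c "
from h import *
np.set_printoptions(precision=4,suppress=True)
crop('scene0',180,130,225,205,8,'f1')
crop('side0',340,105,370,155,12,'f2')
"
```

```text
(no output)
```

View pics/f1.png

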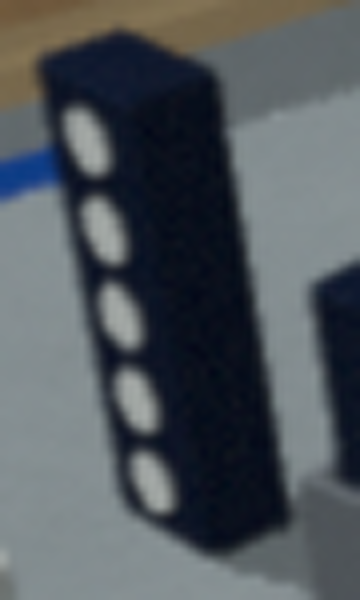

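View pics/f2.png

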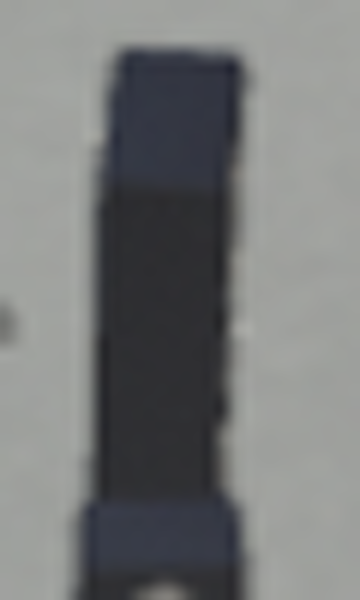

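```bash
python3 -c "
from h import *
np.set_printoptions(precision=4,suppress=True)
f1=lambda x,y:(180+x/8-.5,130+y/8-.5)
f2=lambda x,y:(340+x/12-.5,105+y/12-.5)
for a,b in (((40,60),(118,50)),((213,75),(215,180)),((130,110),(105,182)),((120,30),(240,55))): print(tri('scene0',f1(*a),'side0',f2(*b)))
for p in ((122,500),(215,553),(288,522)): print(plane('scene0',*f1(*p),0))
"
```

```text
(array([ 0.5596, -0.5051,  0.1866]), np.float64(0.0015046929553407813))
(array([ 0.5214, -0.4475,  0.1883]), np.float64(0.0031913765325238476))
(array([ 0.5542, -0.4481,  0.1838]), np.float64(0.0010340983801838534))
(array([ 0.524 , -0.5109,  0.1856]), np.float64(0.0005646143349147983))
[ 0.5583 -0.5114  0.    ]
[ 0.5516 -0.45    0.    ]
[ 0.5187 -0.4518  0.    ]
```

```bash
cat >> h.py <<'E'
from scipy.spatial.transform import Rotation as Ro, Slerp
def rz(deg): return Ro.from_euler('z',deg,degrees=True).as_matrix()
def down(deg): # tool y at yaw deg, z down
    a=np.radians(deg); y=np.array([np.cos(a),np.sin(a),0]); z=np.array([0,0,-1.]); return np.array([np.cross(y,z),y,z]).T
def tilt(deg,t): # tool y at yaw deg; tool z tilted by t deg toward +lateral-y (rest y)
    return Ro.from_rotvec(np.radians(t)*down(deg)[:,1]).as_matrix()@down(deg)
def state():
    from station import telemetry
    s=telemetry.sense(); return s,np.array(s["tool_pos"]),np.array(s["tool_rot"])
def plan(way,start=None,step=45,rot=8.3,rnd=0,rr=2):
    """way: list of (pos,R). prints rows in tool axes"""
    if start is None: s,p,R=state()
    else: p,R=start
    rows=[]
    for P,Q in way:
        P=np.asarray(P,float); p0,R0=p.copy(),R.copy()
        rv=(Ro.from_matrix(R0.T@Q)).as_rotvec(); d=np.linalg.norm(P-p0)*1e3; a=np.degrees(np.linalg.norm(rv))
        n=max(1,int(np.ceil(max(d/step,a/rot))))
        for i in range(1,n+1):
            Pi=p0+(P-p0)*i/n; Ri=R0@Ro.from_rotvec(rv*i/n).as_matrix()
            dp=np.round(R.T@(Pi-p)*1e3,rnd); w=np.round(Ro.from_matrix(R.T@Ri).as_rotvec(),rr)
            p=p+R@dp/1e3; R=R@Ro.from_rotvec(w).as_matrix(); rows.append((dp.tolist(),w.tolist()))
    for i in range(0,len(rows),5):
        print('dp',[x[0] for x in rows[i:i+5]],'\nrot',[x[1] for x in rows[i:i+5]])
    print('end',p.round(4)); return p,R
E
python3 -c "
from h import *
D=down(14)
R0=state()[2]
plan([((.45,.46,.30),Ro.from_rotvec([0,0,np.radians(-15)]).as_matrix()@R0),((.60,.05,.30),down(30)),((.523,-.320,.27),D)])
"
```

```text
dp [[-40.0, -8.0, -14.0], [-40.0, -5.0, -14.0], [-40.0, -4.0, -14.0], [-41.0, -1.0, -14.0], [-40.0, 1.0, -13.0]] 
rot [[0.0, 0.0, 0.05], [0.0, 0.0, 0.05], [0.0, 0.0, 0.06], [0.0, 0.0, 0.05], [0.0, 0.0, 0.05]]
dp [[-38.0, -21.0, 0.0], [-39.0, -20.0, 0.0], [-40.0, -18.0, 0.0], [-40.0, -17.0, 0.0], [-41.0, -16.0, 0.0]] 
rot [[-0.0, 0.0, 0.03], [-0.0, 0.0, 0.04], [-0.0, 0.0, 0.03], [-0.0, 0.0, 0.03], [-0.0, 0.0, 0.03]]
dp [[-41.0, -14.0, 0.0], [-42.0, -13.0, 0.0], [-42.0, -12.0, 0.0], [-42.0, -10.0, 0.0], [-43.0, -9.0, 0.0]] 
rot [[-0.0, 0.0, 0.04], [-0.0, 0.0, 0.03], [-0.0, 0.0, 0.03], [-0.0, 0.0, 0.03], [-0.0, 0.0, 0.04]]
dp [[-31.0, -28.0, 3.0], [-33.0, -27.0, 4.0], [-33.0, -26.0, 3.0], [-33.0, -25.0, 4.0], [-35.0, -24.0, 3.0]] 
rot [[-0.0, 0.0, 0.03], [-0.0, 0.0, 0.03], [-0.0, 0.0, 0.03], [-0.0, 0.0, 0.03], [-0.0, 0.0, 0.03]]
dp [[-35.0, -23.0, 3.0], [-36.0, -21.0, 4.0], [-37.0, -21.0, 3.0], [-37.0, -19.0, 4.0]] 
rot [[-0.0, 0.0, 0.03], [-0.0, 0.0, 0.04], [-0.0, 0.0, 0.03], [-0.0, 0.0, 0.03]]
end [ 0.5229 -0.3199  0.2695]
```

Call:
move_arm:
  grip: [-1,-1,-1,-1,-1]
  dp:
    - [-40,-8,-14]
    - [-40,-5,-14]
    - [-40,-4,-14]
    - [-41,-1,-14]
    - [-40,1,-13]
  rotation:
    - [0,0,0.05]
    - [0,0,0.05]
    - [0,0,0.06]
    - [0,0,0.05]
    - [0,0,0.05]

```text
clock: 0.65
tool_pos: [0.451, 0.459, 0.3008]
tool_rot: [[-0.75, 0.661, -0.0], [0.661, 0.75, -0.0], [-0.0, -0.0, -1.0]]
contact_force: [0.3, 1.1, -0.4]
finger_gap: 0.996
```

Call:
move_arm:
  grip: [-1,-1,-1,-1,-1]
  dp:
    - [-38,-21,0]
    - [-39,-20,0]
    - [-40,-18,0]
    - [-40,-17,0]
    - [-41,-16,0]
  rotation:
    - [0,0,0.03]
    - [0,0,0.04]
    - [0,0,0.03]
    - [0,0,0.03]
    - [0,0,0.03]

```text
clock: 1.15
tool_pos: [0.5249, 0.2533, 0.3001]
tool_rot: [[-0.636, 0.771, -0.0], [0.771, 0.636, -0.0], [0.0, -0.0, -1.0]]
contact_force: [1.0, 0.8, -0.3]
finger_gap: 1.003
```

Call:
move_arm:
  grip: [-1,-1,-1,-1,-1]
  dp:
    - [-41,-14,0]
    - [-42,-13,0]
    - [-42,-12,0]
    - [-42,-10,0]
    - [-43,-9,0]
  rotation:
    - [0,0,0.04]
    - [0,0,0.03]
    - [0,0,0.03]
    - [0,0,0.03]
    - [0,0,0.04]

```text
clock: 1.65
tool_pos: [0.6004, 0.0489, 0.3002]
tool_rot: [[-0.497, 0.868, -0.0], [0.868, 0.497, 0.0], [0.0, -0.0, -1.0]]
contact_force: [-0.4, 0.3, 0.1]
finger_gap: 1.0
```

Call:
move_arm:
  grip: [-1,-1,-1,-1,-1]
  dp:
    - [-31,-28,3]
    - [-33,-27,4]
    - [-33,-26,3]
    - [-33,-25,4]
    - [-35,-24,3]
  rotation:
    - [0,0,0.03]
    - [0,0,0.03]
    - [0,0,0.03]
    - [0,0,0.03]
    - [0,0,0.03]

```text
clock: 2.15
tool_pos: [0.5563, -0.1567, 0.2829]
tool_rot: [[-0.362, 0.932, -0.0], [0.932, 0.362, 0.0], [0.0, -0.0, -1.0]]
contact_force: [1.5, 0.8, -0.3]
finger_gap: 1.001
```

Call:
move_arm:
  grip: [-1,-1,-1,-1,-1]
  dp:
    - [-35,-23,3]
    - [-36,-21,4]
    - [-37,-21,3]
    - [-37,-19,4]
    - [0,0,0]
  rotation:
    - [0,0,0.03]
    - [0,0,0.04]
    - [0,0,0.03]
    - [0,0,0.03]
    - [0,0,0]

```text
clock: 2.65
tool_pos: [0.5193, -0.3265, 0.2689]
tool_rot: [[-0.228, 0.974, -0.002], [0.974, 0.228, -0.004], [-0.003, -0.003, -1.0]]
contact_force: [-0.1, -0.9, -0.6]
finger_gap: 1.003
```

```bash
cat >> h.py <<'E'
def shot(n,tag):
    from station import viewer
    f=viewer.grab_frame(n); cv2.imwrite(f"pics/{n}{tag}.png",f["pixels"][:,:,::-1]); np.savez(f"pics/{n}{tag}.npz",**f)
E
python3 -c "
from h import *
s,p,R=state();print(s['clock'],p,R,s['joint_positions'])
shot('wrist',1)
"
```

```text
2.65 [ 0.5193336  -0.32647662  0.26885679] [[-0.2284361   0.97355613 -0.00232678]
 [ 0.97355421  0.22842693 -0.00365149]
 [-0.00302343 -0.00309938 -0.99999063]] [ 0.09484985  0.39546323  0.54134373  1.68637349 -0.21744149  1.12089222
  0.92763386]
```

View pics/wrist1.png

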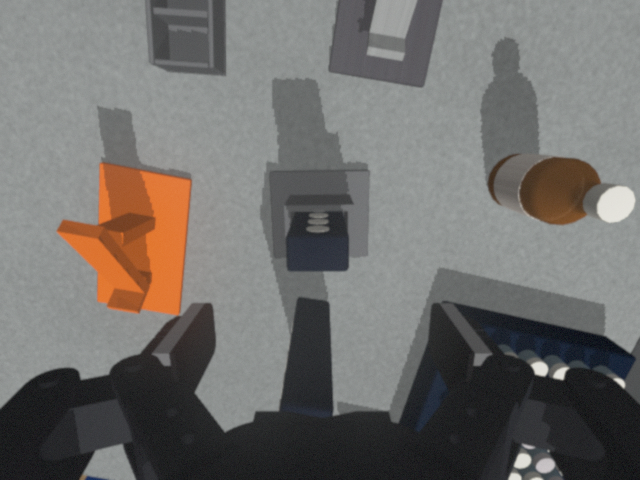

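```bash
python3 -c "
from h import *
np.set_printoptions(precision=4,suppress=True)
crop('wrist1',255,155,385,285,6,'g1')
a=np.array([plane('wrist1',u,v,.15) for u,v in ((287,239),(349,239),(348.5,270),(288,270))]);print(a,a.mean(0))
b=np.array([plane('wrist1',u,v,.01) for u,v in ((271,171),(369,170),(368,257))]);print(b,(b[0]+b[2])/2)
"
```

```text
[[ 0.4948 -0.3355  0.15  ]
 [ 0.54   -0.3249  0.15  ]
 [ 0.5458 -0.3489  0.15  ]
 [ 0.5006 -0.3596  0.15  ]] [ 0.5203 -0.3422  0.15  ]
[[ 0.4572 -0.3057  0.01  ]
 [ 0.5609 -0.2803  0.01  ]
 [ 0.5861 -0.3769  0.01  ]] [ 0.5217 -0.3413  0.01  ]
```

View pics/g1.png

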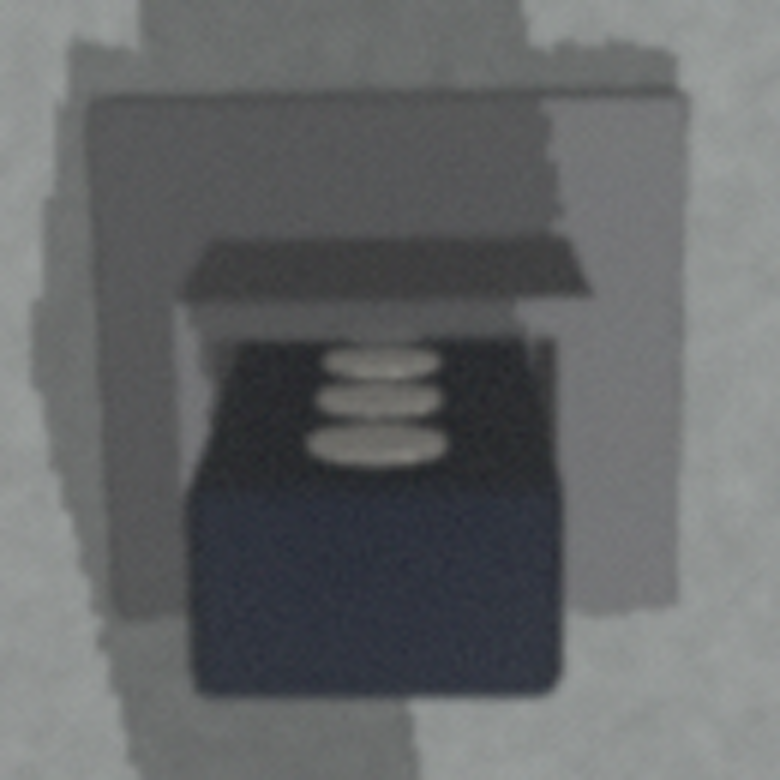

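```bash
python3 -c "
from h import *
plan([((.521,-.340,.20),down(13.5)),((.521,-.340,.102),down(13.5))],rr=3)
"
```

```text
dp [[-8.0, -2.0, 34.0], [-9.0, -2.0, 35.0], [0.0, 0.0, 33.0], [0.0, 0.0, 32.0], [0.0, 0.0, 33.0]] 
rot [[-0.001, 0.0, -0.0], [-0.001, 0.001, -0.001], [0.0, -0.0, 0.0], [0.0, -0.0, 0.0], [0.0, -0.0, 0.0]]
end [ 0.5211 -0.3404  0.1018]
```

Call:
move_arm:
  grip: [-1,-1,-1,-1,-1]
  dp:
    - [-8,-2,34]
    - [-9,-2,35]
    - [0,0,33]
    - [0,0,32]
    - [0,0,33]
  rotation:
    - [0,0,0]
    - [0,0,0]
    - [0,0,0]
    - [0,0,0]
    - [0,0,0]

```text
clock: 3.2
tool_pos: [0.5242, -0.3351, 0.101]
tool_rot: [[-0.241, 0.971, 0.001], [0.971, 0.241, 0.001], [0.001, 0.001, -1.0]]
contact_force: [0.4, -0.2, -0.2]
finger_gap: 1.001
```

```bash
python3 -c "
from h import *
s,p,R=state();print(s['clock'],p,R,s['contact_force'])
shot('wrist',2);shot('scene',2)
crop('scene2',170,110,330,230,5,'g2')
"
```

```text
3.2 [ 0.5242083  -0.33506878  0.10096541] [[-2.40988414e-01  9.70527837e-01  5.49440313e-04]
 [ 9.70527520e-01  2.40987699e-01  1.12360802e-03]
 [ 9.58084500e-04  8.04023457e-04 -9.99999218e-01]] [ 0.37090327 -0.17706174 -0.15467595]
```

View pics/wrist2.png

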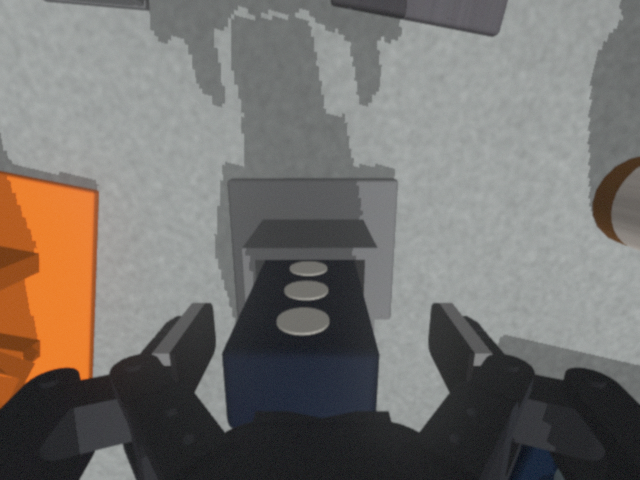

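View pics/g2.png

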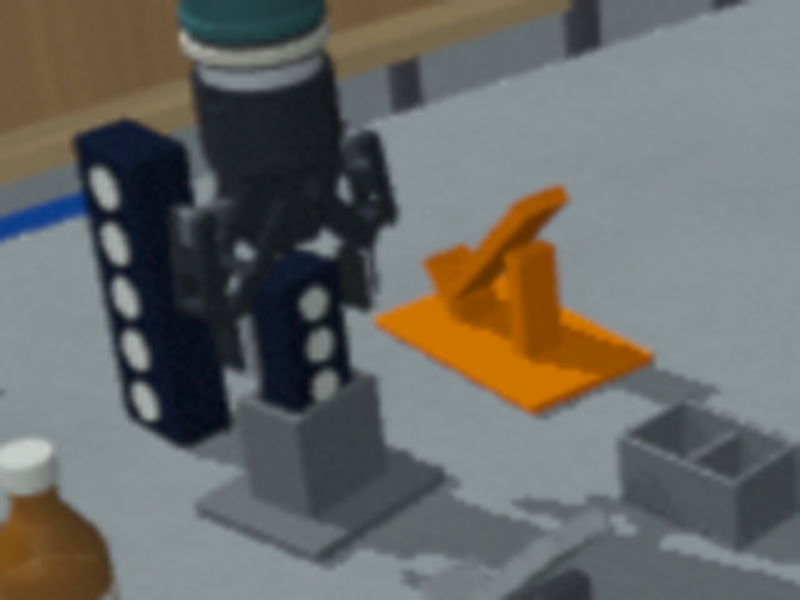

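```bash
python3 -c "
from h import *
np.set_printoptions(precision=4,suppress=True)
s,p,R=state();print(s['clock'],p)
a=np.array([plane('wrist2',u,v,.15) for u,v in ((225,355),(379,354),(377,426),(228,426))]);print(a,a.mean(0)); print((a.mean(0)-p)@R)
shot('wrist',3)
"; cmp pics/wrist2.png pics/wrist3.png
python3 -c "
from h import *
print(load('wrist2')[2]-load('wrist3')[2])"
```

```text
3.3 [ 0.5213 -0.3332  0.0978]
[[ 0.4949 -0.3338  0.15  ]
 [ 0.5389 -0.3225  0.15  ]
 [ 0.5456 -0.3475  0.15  ]
 [ 0.5001 -0.3588  0.15  ]] [ 0.5199 -0.3407  0.15  ]
[-0.0066 -0.0035 -0.0523]
pics/wrist2.png pics/wrist3.png differ: byte 44, line 3
[[ 1.89613327e-05  2.22054917e-03 -7.87153063e-03  1.74307933e-03]
 [ 1.69329428e-05 -1.13995428e-03  3.95718073e-03 -1.25702560e-03]
 [ 6.94554294e-03 -5.74326986e-03 -1.61975138e-03  2.78274757e-03]
 [ 0.00000000e+00  0.00000000e+00  0.00000000e+00  0.00000000e+00]]
```

Call:
move_arm:
  grip: [-1,-1,-1]
  dp:
    - [0,0,0]
    - [0,0,0]
    - [0,0,0]
  rotation:
    - [0,0,0]
    - [0,0,0]
    - [0,0,0]

```text
clock: 3.65
tool_pos: [0.5243, -0.3374, 0.1041]
tool_rot: [[-0.239, 0.971, 0.003], [0.971, 0.239, -0.001], [-0.002, 0.003, -1.0]]
contact_force: [0.1, -0.1, 0.1]
finger_gap: 1.003
```

```bash
python3 -c "
from h import *
np.set_printoptions(precision=4,suppress=True)
s,p,R=state();print(s['clock'],p,R,s['joint_positions'],s['joint_vel'])
plan([((.520,-.340,.100),down(13.5))],rr=3)
"
```

```text
3.65 [ 0.5243 -0.3374  0.1041] [[-0.2389  0.971   0.0029]
 [ 0.971   0.2389 -0.0011]
 [-0.0018  0.0025 -1.    ]] [ 0.1811  0.6019  0.459   1.7902 -0.3486  0.8272  1.0497] [ 0.004   0.0053 -0.0018  0.0052 -0.0015 -0.0022  0.0007]
dp [[-1.0, -5.0, 4.0]] 
rot [[0.003, 0.002, 0.006]]
end [ 0.5197 -0.3396  0.1001]
```

Call:
move_arm:
  grip: [-1,-1,-1,-1]
  dp:
    - [-1,-5,4]
    - [0,0,0]
    - [0,0,0]
    - [0,0,0]
  rotation:
    - [0,0,0]
    - [0,0,0]
    - [0,0,0]
    - [0,0,0]

```text
clock: 4.05
tool_pos: [0.5187, -0.3393, 0.0984]
tool_rot: [[-0.238, 0.971, 0.0], [0.971, 0.238, 0.0], [-0.0, 0.0, -1.0]]
contact_force: [-0.3, 0.2, -0.1]
finger_gap: 0.999
```

Call:
move_arm:
  grip: [1,1,1,1,1]
  dp:
    - [0,0,0]
    - [0,0,0]
    - [0,0,0]
    - [0,0,0]
    - [0,0,0]
  rotation:
    - [0,0,0]
    - [0,0,0]
    - [0,0,0]
    - [0,0,0]
    - [0,0,0]
  squeeze: 60

```text
clock: 4.55
tool_pos: [0.5187, -0.3394, 0.0984]
tool_rot: [[-0.239, 0.971, 0.0], [0.971, 0.239, -0.0], [-0.0, 0.0, -1.0]]
contact_force: [-0.9, -0.8, 2.0]
finger_gap: 0.555
```

Call:
move_arm:
  grip: [1,1,1]
  dp:
    - [0,0,0]
    - [0,0,0]
    - [0,0,0]
  rotation:
    - [0,0,0]
    - [0,0,0]
    - [0,0,0]

```text
clock: 4.85
tool_pos: [0.5187, -0.3394, 0.0985]
tool_rot: [[-0.239, 0.971, 0.0], [0.971, 0.239, -0.0], [-0.0, 0.0, -1.0]]
contact_force: [-0.7, -0.2, 2.3]
finger_gap: 0.559
```

Call:
move_arm:
  grip: [1,1,1,1,1]
  dp:
    - [0,0,-15]
    - [0,0,-30]
    - [0,0,-30]
    - [0,0,-30]
    - [0,0,-30]
  rotation:
    - [0,0,0]
    - [0,0,0]
    - [0,0,0]
    - [0,0,0]
    - [0,0,0]

```text
clock: 5.35
tool_pos: [0.5182, -0.3387, 0.2348]
tool_rot: [[-0.239, 0.971, -0.001], [0.971, 0.239, 0.001], [0.001, -0.001, -1.0]]
contact_force: [-0.0, -0.7, -2.4]
finger_gap: 0.554
```

Call:
move_arm:
  grip: [1,1,1,1]
  dp:
    - [0,0,-20]
    - [0,0,0]
    - [0,0,0]
    - [0,0,0]
  rotation:
    - [0,0,0]
    - [0,0,0]
    - [0,0,0]
    - [0,0,0]

```text
clock: 5.75
tool_pos: [0.5178, -0.3384, 0.2516]
tool_rot: [[-0.239, 0.971, -0.003], [0.971, 0.239, 0.002], [0.002, -0.002, -1.0]]
contact_force: [0.2, 0.6, -3.6]
finger_gap: 0.554
```

```bash
python3 -c "
from h import *
np.set_printoptions(precision=4,suppress=True)
s,p,R=state();print(s['clock'],p,R,s['joint_positions'],s['contact_force'])
shot('wrist',4);shot('scene',4);shot('side',4)
crop('scene4',150,80,350,230,4,'g4')
crop('side4',310,100,410,200,6,'g5')
"
```

```text
5.75 [ 0.5178 -0.3384  0.2516] [[-0.2388  0.9711 -0.0026]
 [ 0.9711  0.2388  0.0016]
 [ 0.0022 -0.0022 -1.    ]] [ 0.123   0.4234  0.5367  1.6896 -0.238   1.0973  0.972 ] [ 0.2266  0.6381 -3.5673]
```

View pics/g4.png

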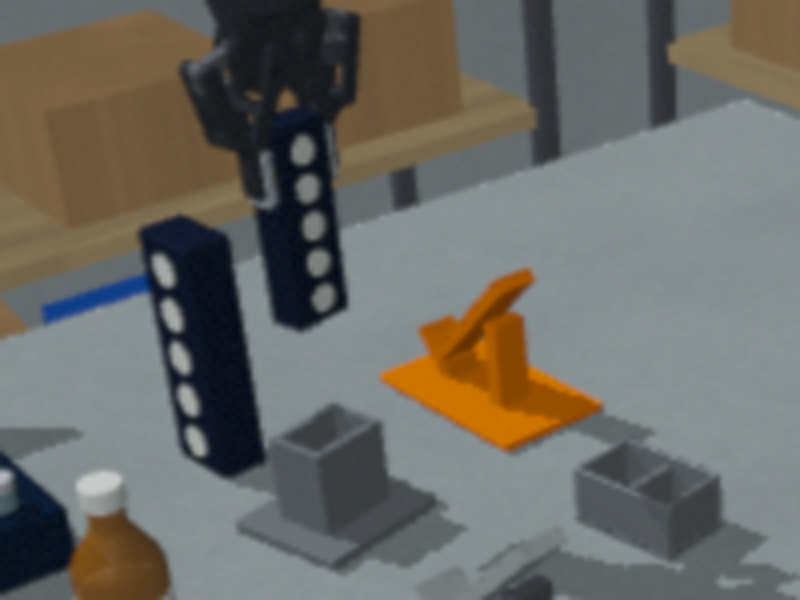

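View pics/wrist4.png

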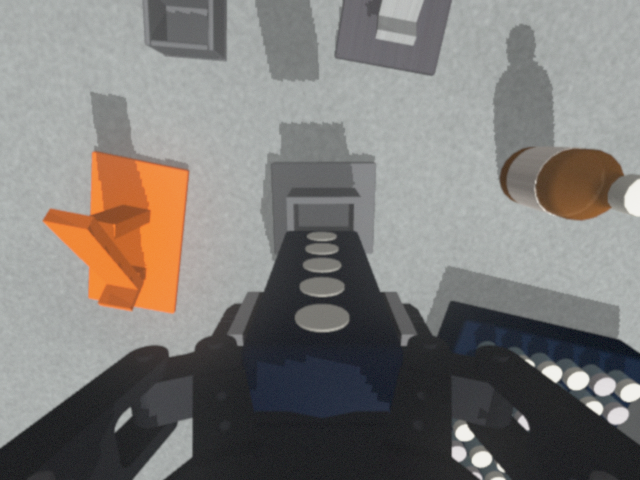

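```bash
python3 -c "
from h import *
plan([((.545,-.20,.32),down(4.5))])
"
```

```text
dp [[32.0, 15.0, -17.0], [33.0, 13.0, -17.0], [33.0, 12.0, -17.0], [34.0, 11.0, -17.0]] 
rot [[-0.0, -0.0, 0.04], [-0.0, -0.0, 0.04], [-0.0, -0.0, 0.04], [-0.0, -0.0, 0.04]]
end [ 0.5447 -0.1997  0.32  ]
```

Call:
move_arm:
  grip: [1,1,1,1]
  dp:
    - [32,15,-17]
    - [33,13,-17]
    - [33,12,-17]
    - [34,11,-17]
  rotation:
    - [0,0,0.04]
    - [0,0,0.04]
    - [0,0,0.04]
    - [0,0,0.04]

```text
clock: 6.3
tool_pos: [0.5449, -0.1988, 0.3211]
tool_rot: [[-0.079, 0.997, -0.001], [0.997, 0.079, 0.0], [0.0, -0.001, -1.0]]
contact_force: [1.4, 0.0, -2.8]
finger_gap: 0.563
```

Call:
move_arm:
  grip: [1,1,1,1]
  dp:
    - [0,0,0]
    - [0,0,0]
    - [0,0,0]
    - [0,0,0]
  rotation:
    - [0,0,0]
    - [0,0,0]
    - [0,0,0]
    - [0,0,0]

```text
clock: 6.7
tool_pos: [0.5443, -0.2014, 0.3205]
tool_rot: [[-0.079, 0.997, -0.001], [0.997, 0.079, -0.0], [-0.0, -0.001, -1.0]]
contact_force: [0.1, -0.2, -2.1]
finger_gap: 0.556
```

```bash
python3 -c "
from h import *
np.set_printoptions(precision=4,suppress=True)
s,p,R=state();print(s['clock'],p,R,s['joint_positions'],s['contact_force'])
shot('wrist',5)
"
```

```text
6.7 [ 0.5443 -0.2014  0.3205] [[-0.0785  0.9969 -0.0014]
 [ 0.9969  0.0785 -0.0003]
 [-0.0002 -0.0015 -1.    ]] [-0.1455  0.2863  0.5515  1.7028 -0.1586  1.1986  0.5246] [ 0.0955 -0.1896 -2.0789]
```

View pics/wrist5.png

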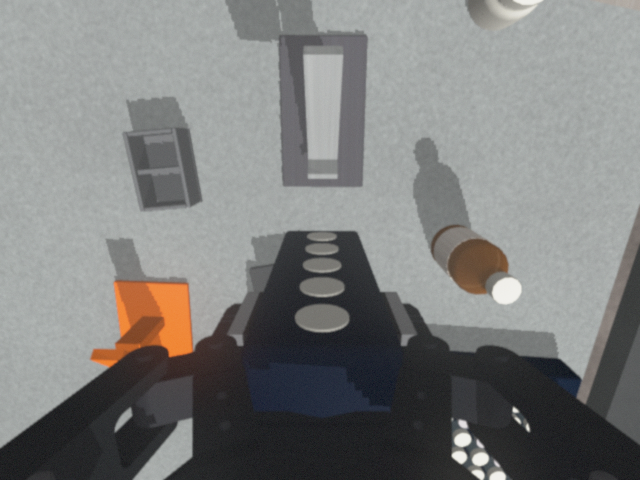

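```bash
python3 -c "
from h import *
crop('wrist5',265,20,385,200,3.3*1.3,'k1')
"
```

```text
(no output)
```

View pics/k1.png

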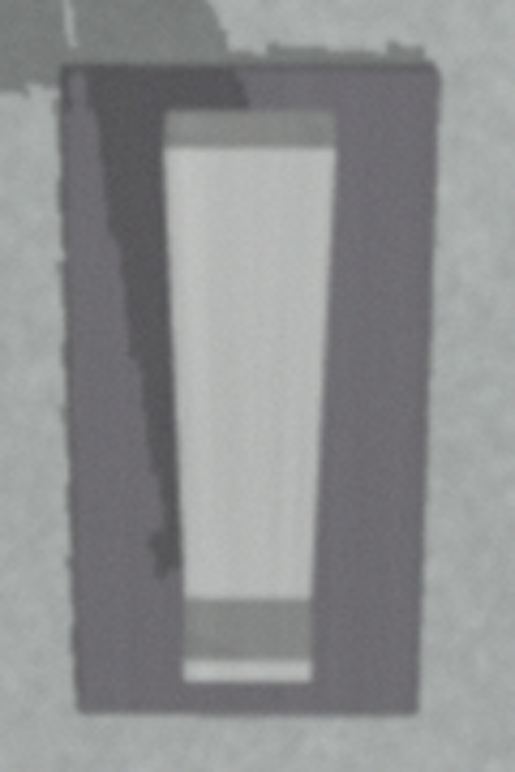

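```bash
python3 -c "
from h import *
np.set_printoptions(precision=4,suppress=True)
S=lambda p:(265+p[0]/4.29-.5,20+p[1]/4.29-.5)
b=np.array([plane('wrist5',*S(p),.01) for p in ((65,67),(438,69),(418,712),(78,712))]);print(b,b.mean(0),[np.linalg.norm(b[i]-b[i-1]) for i in range(4)])
for nm,l,z in (('up',((163,147),(334,149)),.122),('meet',((185,598),(312,598)),.030),('stop',((185,658),(312,658)),.0456)):
  q=np.array([plane('wrist5',*S(p),z) for p in l]); print(nm,q.mean(0),np.linalg.norm(q[1]-q[0]),np.degrees(np.arctan2(*(q[1]-q[0])[1::-1])))
"
```

```text
[[ 0.4834 -0.0257  0.01  ]
 [ 0.5801 -0.0186  0.01  ]
 [ 0.5932 -0.1845  0.01  ]
 [ 0.4949 -0.1923  0.01  ]] [ 0.5379 -0.1053  0.01  ] [np.float64(0.1669764780858957), np.float64(0.09700470046771031), np.float64(0.16643069740825542), np.float64(0.09859573171490052)]
up [ 0.5342 -0.0634  0.122 ] 0.033914456467209364 3.8723292073402593
meet [ 0.5415 -0.1552  0.03  ] 0.03449991477905589 4.508212549981808
stop [ 0.5427 -0.1698  0.0456] 0.03361028166130565 4.5125694177925295
```

```bash
cat >> h.py <<'E'
RO=np.array([.5377,-.104,0]); RY=4.4
U=np.array([0,.7071,.7071]); N=np.array([0,-.7071,.7071])
RP=np.array([0,-11.1,90.1])/1e3
def restw(v): return RO+rz(RY)@np.asarray(v)
def tcp1(n,u,zoff=.0185): return restw(RP+U*zoff+N*n+U*u)
E
python3 -c "
from h import *
T=tilt(RY,-45); print(T.round(3),tcp1(.06,.01),tcp1(.003,.004))
plan([((.540,-.13,.26),T),(tcp1(.06,.01),T)])
"
```

```text
[[-0.054  0.997  0.054]
 [ 0.705  0.077 -0.705]
 [-0.707 -0.    -0.707]] [ 0.54026039 -0.13727529  0.15267835] [ 0.53749374 -0.10131947  0.10813105]
dp [[12.0, 0.0, 10.0], [13.0, 0.0, 9.0], [14.0, 1.0, 6.0], [15.0, -0.0, 5.0], [15.0, 0.0, 3.0]] 
rot [[-0.0, -0.13, 0.0], [-0.0, -0.13, 0.0], [-0.0, -0.13, 0.0], [-0.0, -0.13, 0.0], [0.0, -0.13, 0.0]]
dp [[16.0, 0.0, 1.0], [24.0, 0.0, 27.0], [23.0, 0.0, 27.0], [24.0, 0.0, 26.0]] 
rot [[0.0, -0.14, 0.0], [0.0, 0.0, 0.0], [0.0, 0.0, 0.0], [0.0, 0.0, 0.0]]
end [ 0.5401 -0.137   0.153 ]
```

Call:
move_arm:
  grip: [1,1,1,1,1]
  dp:
    - [12,0,10]
    - [13,0,9]
    - [14,1,6]
    - [15,0,5]
    - [15,0,3]
  rotation:
    - [0,-0.13,0]
    - [0,-0.13,0]
    - [0,-0.13,0]
    - [0,-0.13,0]
    - [0,-0.13,0]

```text
clock: 7.25
tool_pos: [0.5415, -0.1407, 0.2711]
tool_rot: [[-0.062, 0.997, 0.051], [0.792, 0.08, -0.606], [-0.608, 0.003, -0.794]]
contact_force: [-0.2, 0.5, -3.5]
finger_gap: 0.552
```

Call:
move_arm:
  grip: [1,1,1,1,1]
  dp:
    - [16,0,1]
    - [0,0,0]
    - [0,0,0]
    - [0,0,0]
    - [0,0,0]
  rotation:
    - [0,-0.14,0]
    - [0,0,0]
    - [0,0,0]
    - [0,0,0]
    - [0,0,0]

```text
clock: 7.75
tool_pos: [0.5403, -0.1309, 0.2614]
tool_rot: [[-0.053, 0.997, 0.056], [0.703, 0.077, -0.707], [-0.709, 0.002, -0.705]]
contact_force: [0.8, 0.5, -2.3]
finger_gap: 0.558
```

```bash
python3 -c "
from h import *
np.set_printoptions(precision=4,suppress=True)
s,p,R=state();print(s['clock'],p,R,s['joint_positions'],s['contact_force'])
T=tilt(RY,-45)
plan([(tcp1(.06,.01),T)],rr=3)
"
```

```text
7.75 [ 0.5403 -0.1309  0.2614] [[-0.0527  0.997   0.0562]
 [ 0.7028  0.077  -0.7072]
 [-0.7095  0.0022 -0.7048]] [-0.7413  0.3848  0.6262  1.9844  0.6801  1.0181 -0.4872] [ 0.8302  0.4972 -2.3458]
dp [[24.0, -0.0, 27.0], [24.0, -0.0, 27.0], [25.0, -1.0, 27.0]] 
rot [[0.001, 0.001, -0.0], [0.0, 0.001, -0.001], [0.001, 0.001, -0.0]]
end [ 0.5399 -0.1368  0.1525]
```

Orientation is reachable. Down to the pre-place pose.

Call:
move_arm:
  grip: [1,1,1,1,1]
  dp:
    - [24,0,27]
    - [24,0,27]
    - [25,0,27]
    - [0,0,0]
    - [0,0,0]
  rotation:
    - [0,0,0]
    - [0,0,0]
    - [0,0,0]
    - [0,0,0]
    - [0,0,0]

```text
clock: 8.25
tool_pos: [0.5411, -0.1363, 0.1527]
tool_rot: [[-0.055, 0.997, 0.056], [0.701, 0.079, -0.709], [-0.711, 0.0, -0.703]]
contact_force: [-0.2, 0.2, -2.3]
finger_gap: 0.558
```

```bash
python3 -c "
from h import *
np.set_printoptions(precision=4,suppress=True)
shot('side',6);shot('scene',6)
s,p,R=state();print(s['clock'],p,R,s['joint_positions'],s['contact_force'])
crop('scene6',190,130,350,280,5,'l1')
crop('side6',280,110,420,290,4,'l2')
T=tilt(RY,-45)
plan([(tcp1(.003,.004),T)],rr=3,step=15)
"
```

```text
8.35 [ 0.5421 -0.1355  0.1537] [[-0.0537  0.9968  0.0592]
 [ 0.7023  0.0799 -0.7074]
 [-0.7099  0.0036 -0.7043]] [-0.7001  0.5787  0.6032  2.0417  0.6797  0.8056 -0.6152] [ 0.0127  1.2794 -3.2626]
dp [[14.0, -1.0, 2.0], [14.0, -0.0, 2.0], [14.0, -1.0, 2.0], [15.0, 0.0, 2.0]] 
rot [[0.001, 0.001, -0.0], [0.001, 0.001, -0.0], [0.002, 0.001, -0.0], [0.001, 0.001, -0.0]]
end [ 0.5375 -0.1012  0.1076]
```

View pics/l1.png

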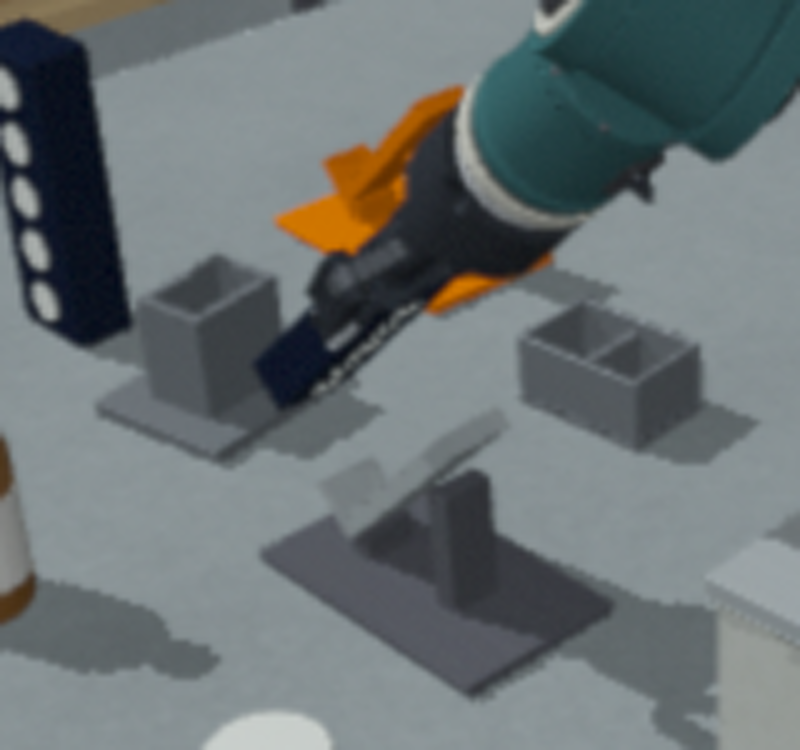

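View pics/l2.png

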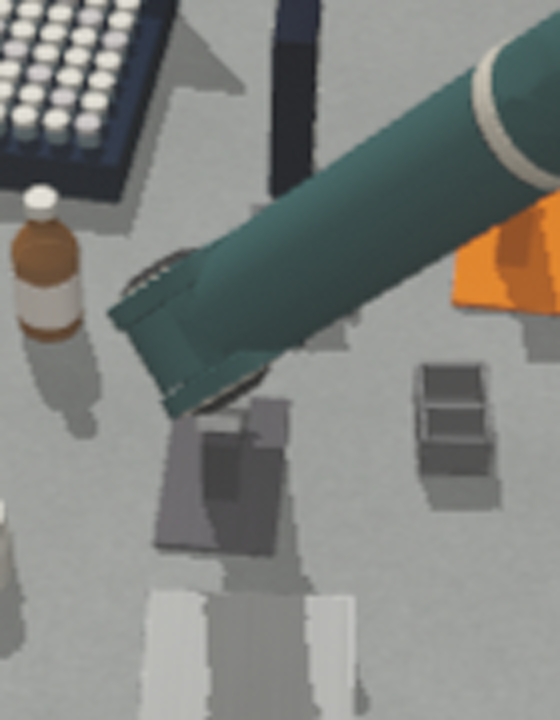

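```bash
python3 -c "
from h import *
s,p,R=state()
for q in (-24,24):
  for x in (-15,15):
    w=p+R@np.array([x,q,88.5])/1e3; print(x,q,w.round(3),(proj('scene6',w)-(190,130))*5+2)
"
```

```text
-15 -24 [ 0.524 -0.211  0.102] [323.33742501 330.91125699]
15 -24 [ 0.523 -0.189  0.081] [352.2050767  379.56849846]
-15 24 [ 0.572 -0.207  0.102] [250.51236798 364.87401722]
15 24 [ 0.57  -0.186  0.081] [279.99661705 414.6081403 ]
```

Call:
move_arm:
  grip: [1,1,1,1,1]
  dp:
    - [14,-1,2]
    - [14,0,2]
    - [14,-1,2]
    - [0,0,0]
    - [0,0,0]
  rotation:
    - [0,0,0]
    - [0,0,0]
    - [0,0,0]
    - [0,0,0]
    - [0,0,0]

```text
clock: 8.85
tool_pos: [0.5367, -0.1096, 0.1172]
tool_rot: [[-0.059, 0.997, 0.057], [0.701, 0.082, -0.709], [-0.711, -0.001, -0.703]]
contact_force: [0.2, -0.1, -2.7]
finger_gap: 0.558
```

```bash
python3 -c "
from h import *
np.set_printoptions(precision=4,suppress=True)
shot('scene',7)
s,p,R=state();print(s['clock'],p,R,s['contact_force'])
crop('scene7',190,130,350,280,5,'l3')
T=tilt(RY,-45)
plan([(tcp1(.003,.004),T)],rr=3,step=15)
"
```

```text
8.9 [ 0.5368 -0.1101  0.1176] [[-0.0573  0.9967  0.0574]
 [ 0.7009  0.0811 -0.7086]
 [-0.7109 -0.0004 -0.7033]] [-0.0377 -0.4185 -2.5476]
dp [[13.0, 1.0, 0.0]] 
rot [[0.003, 0.005, 0.003]]
end [ 0.5371 -0.1009  0.1083]
```

View pics/l3.png

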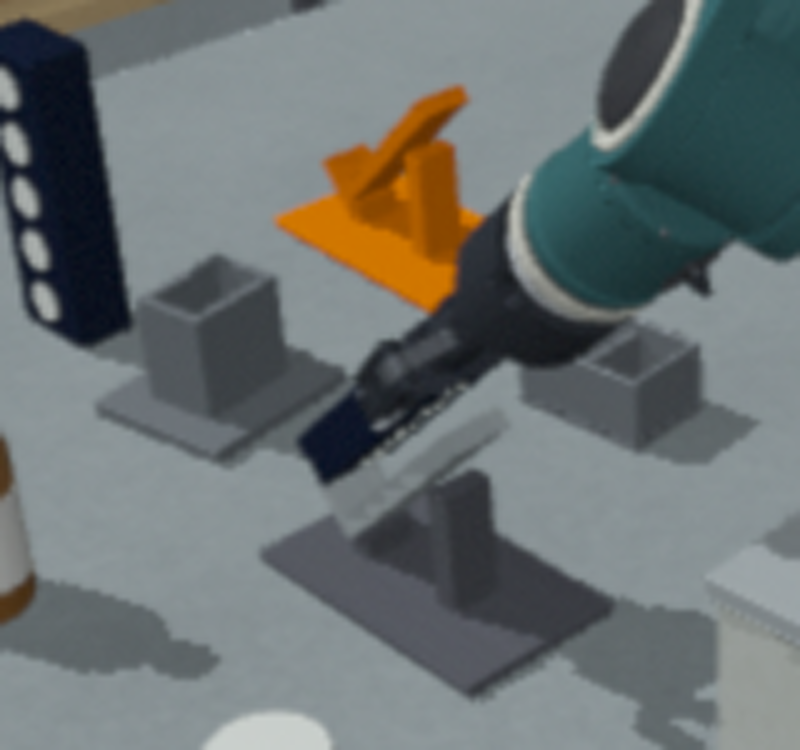

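```bash
python3 -c "
from h import *
s,p,R=state()
f=lambda w:((proj('scene7',w)-(190,130))*5+2).round(0)
for q in (-24,24):
  for x in (-15,15):
    w=p+R@np.array([x,q,88.5])/1e3; print('mag',x,q,f(w))
for x in (-17,17):
  m=np.array([x,-50,30])/1e3
  print('meet',x,f(restw(m)),'stoptop inner',f(restw(m+N*.022)),'outer?',f(restw(m+N*.022-U*.008)),'upper',f(restw(np.array([x,42,122])/1e3)))
crop('scene7',235,190,295,240,13,'l4')
crop('scene0',235,200,295,250,13,'l5')
"
```

```text
mag -15 -24 [365. 404.]
mag 15 -24 [394. 452.]
mag -15 24 [294. 439.]
mag 15 24 [323. 489.]
meet -17 [395. 487.] stoptop inner [374. 452.] outer? [368. 457.] upper [500. 403.]
meet 17 [345. 513.] stoptop inner [323. 477.] outer? [318. 482.] upper [447. 430.]
```

View pics/l4.png

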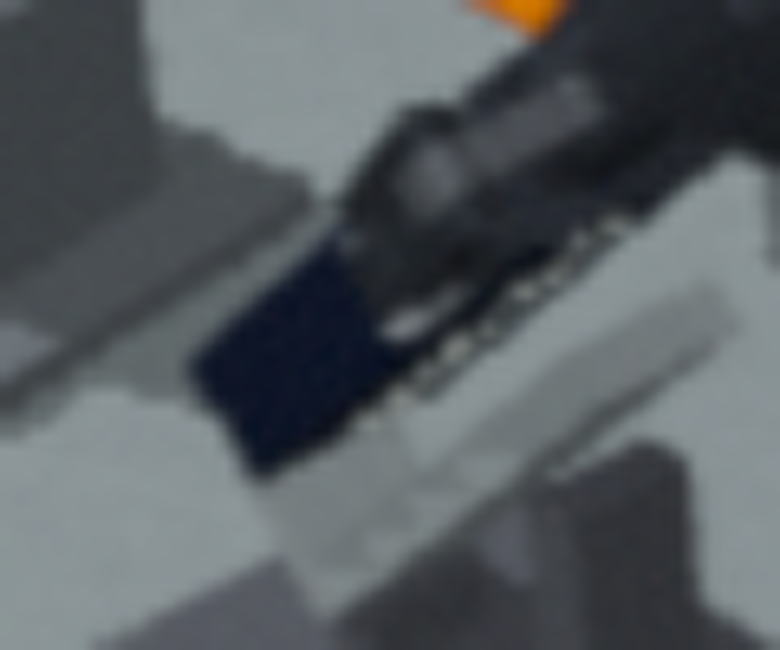

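View pics/l5.png

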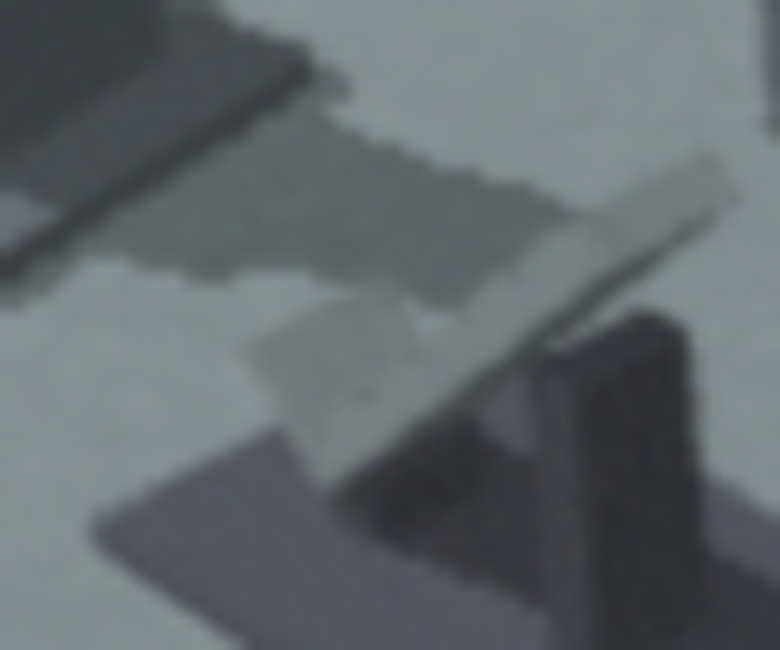

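Call:
move_arm:
  grip: [1,1,1,1]
  dp:
    - [5,0,-2]
    - [5,0,0]
    - [0,0,0]
    - [0,0,0]
  rotation:
    - [0,0,0]
    - [0,0,0]
    - [0,0,0]
    - [0,0,0]

```text
clock: 9.3
tool_pos: [0.5361, -0.1015, 0.1118]
tool_rot: [[-0.057, 0.997, 0.057], [0.701, 0.081, -0.708], [-0.71, -0.0, -0.704]]
contact_force: [-0.8, 0.3, -3.6]
finger_gap: 0.551
```

Call:
move_arm:
  grip: [1,1,1]
  dp:
    - [3,0,0]
    - [0,0,0]
    - [0,0,0]
  rotation:
    - [0,0,0]
    - [0,0,0]
    - [0,0,0]

```text
clock: 9.6
tool_pos: [0.5359, -0.0994, 0.1097]
tool_rot: [[-0.057, 0.997, 0.057], [0.701, 0.081, -0.708], [-0.71, -0.0, -0.704]]
contact_force: [0.5, -0.5, -1.5]
finger_gap: 0.556
```

```bash
python3 -c "
from h import *
np.set_printoptions(precision=4,suppress=True)
shot('scene',8)
s,p,R=state();print(s['clock'],p,s['contact_force'])
q=rz(RY).T@(p-tcp1(0,0)); print('n',q@N,'u',q@U,'x',q[0])
crop('scene8',215,170,315,260,8,'l6')
"
```

```text
9.65 [ 0.5359 -0.0995  0.1097] [ 0.7236  0.4359 -2.4682]
n 0.0027245442284683638 u 0.006496056573455489 x -0.001406948057450516
```

View pics/l6.png

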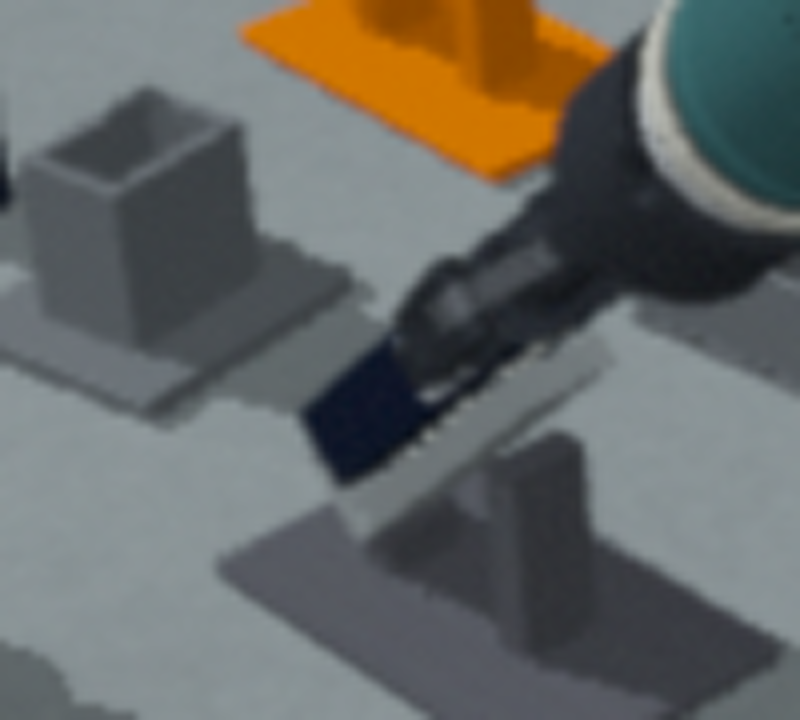

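Call:
move_arm:
  grip: [1,1,1]
  dp:
    - [3,1,0]
    - [0,0,0]
    - [0,0,0]
  rotation:
    - [0,0,0]
    - [0,0,0]
    - [0,0,0]

```text
clock: 9.95
tool_pos: [0.5368, -0.0971, 0.1075]
tool_rot: [[-0.057, 0.997, 0.058], [0.701, 0.081, -0.708], [-0.71, -0.0, -0.704]]
contact_force: [-0.7, 0.2, -1.4]
finger_gap: 0.554
```

Call:
move_arm:
  grip: [1,1,1]
  dp:
    - [2,0,0]
    - [0,0,0]
    - [0,0,0]
  rotation:
    - [0,0,0]
    - [0,0,0]
    - [0,0,0]

```text
clock: 10.25
tool_pos: [0.5367, -0.0967, 0.1069]
tool_rot: [[-0.056, 0.997, 0.057], [0.701, 0.08, -0.709], [-0.711, 0.0, -0.703]]
contact_force: [-0.5, -1.9, 3.7]
finger_gap: 0.56
```

```bash
python3 -c "
from h import *
np.set_printoptions(precision=4,suppress=True)
shot('scene',9)
s,p,R=state();print(s['clock'],p,s['contact_force'])
q=rz(RY).T@(p-tcp1(0,0)); print('n',q@N,'u',q@U,'x',q[0])
crop('scene9',215,170,315,260,8,'l7')
"
```

```text
10.3 [ 0.5367 -0.0967  0.1069] [-0.1717 -3.4277  4.7979]
n -0.0011987537764750929 u 0.006411839905176257 x -0.00044045536916145864
```

View pics/l7.png

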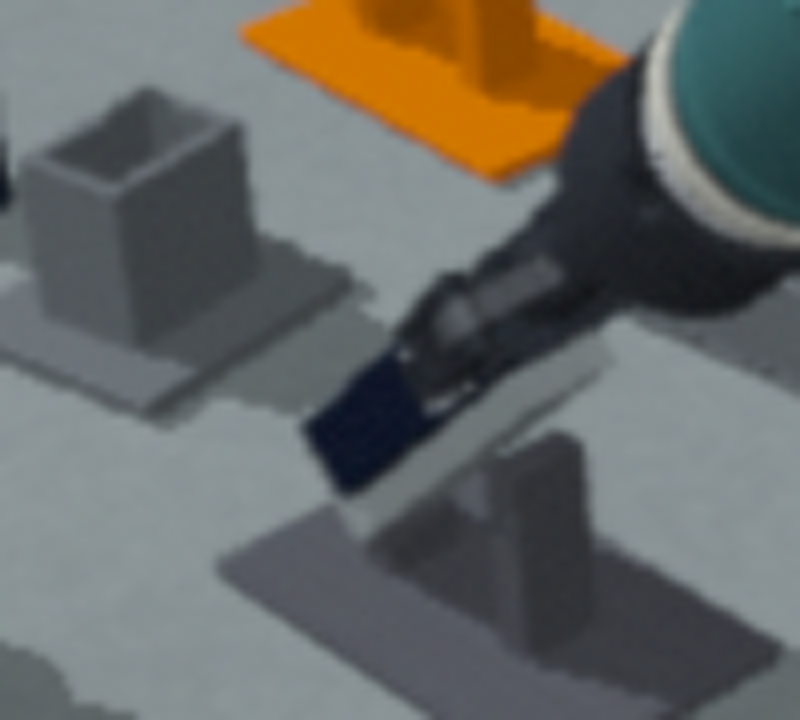

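Call:
move_arm:
  grip: [0.4,0.2,0,-0.3,-0.6]
  dp:
    - [0,0,0]
    - [0,0,0]
    - [0,0,0]
    - [0,0,0]
    - [0,0,0]
  rotation:
    - [0,0,0]
    - [0,0,0]
    - [0,0,0]
    - [0,0,0]
    - [0,0,0]

```text
clock: 10.8
tool_pos: [0.5368, -0.095, 0.1056]
tool_rot: [[-0.057, 0.997, 0.058], [0.702, 0.082, -0.707], [-0.709, 0.0, -0.705]]
contact_force: [0.1, 0.6, 0.2]
finger_gap: 0.794
```

Call:
move_arm:
  grip: [-1,-1,-1,-1,-1]
  dp:
    - [0,0,0]
    - [0,0,0]
    - [0,0,0]
    - [0,0,0]
    - [0,0,0]
  rotation:
    - [0,0,0]
    - [0,0,0]
    - [0,0,0]
    - [0,0,0]
    - [0,0,0]

```text
clock: 11.3
tool_pos: [0.5367, -0.0958, 0.1061]
tool_rot: [[-0.057, 0.997, 0.058], [0.702, 0.081, -0.708], [-0.71, 0.0, -0.704]]
contact_force: [0.1, 0.0, 0.3]
finger_gap: 0.999
```

```bash
python3 -c "
from h import *
np.set_printoptions(precision=4,suppress=True)
shot('scene',10);shot('wrist',10)
s,p,R=state();print(s['clock'],p,s['contact_force'])
crop('scene10',215,170,315,260,8,'l8')
"
```

```text
11.4 [ 0.5366 -0.0958  0.1061] [0.0327 0.0112 0.553 ]
```

View pics/l8.png

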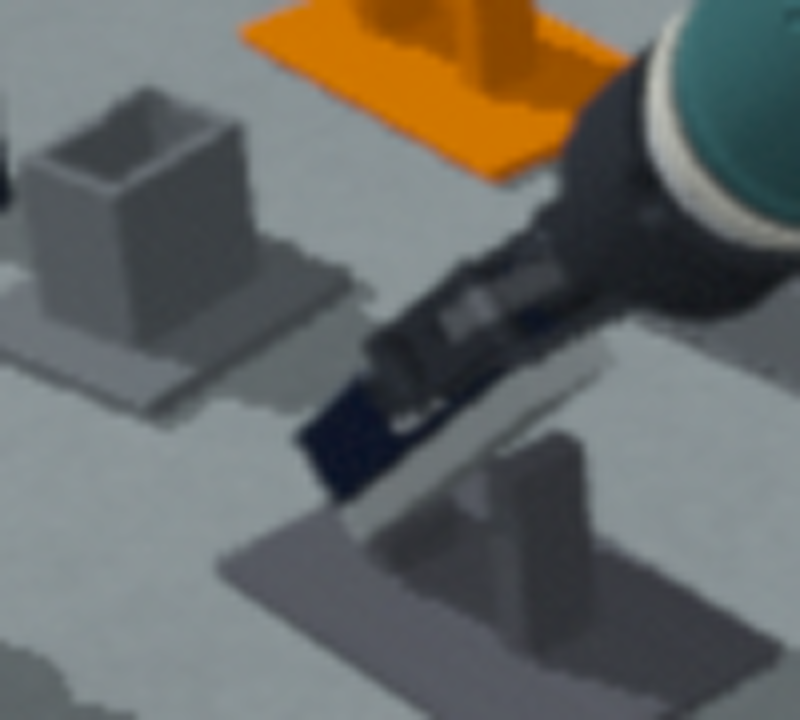

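View pics/wrist10.png

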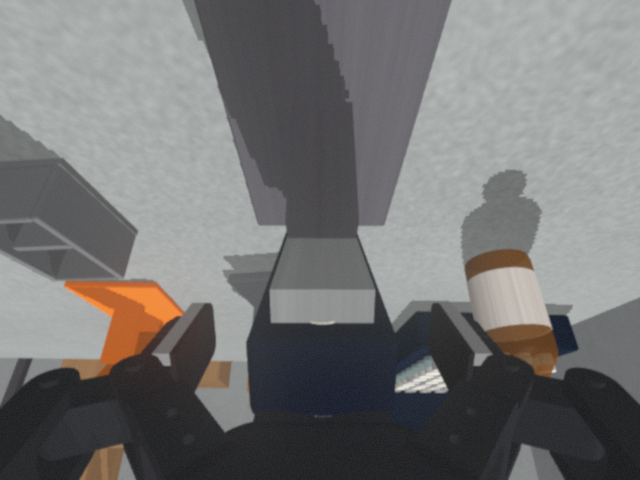

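Call:
move_arm:
  grip: [-1,-1,-1,-1,-1]
  dp:
    - [0,0,-15]
    - [0,0,-25]
    - [0,0,-30]
    - [0,0,-30]
    - [0,0,0]
  rotation:
    - [0,0,0]
    - [0,0,0]
    - [0,0,0]
    - [0,0,0]
    - [0,0,0]

```text
clock: 11.9
tool_pos: [0.5329, -0.0213, 0.178]
tool_rot: [[-0.057, 0.996, 0.064], [0.704, 0.086, -0.705], [-0.708, 0.004, -0.706]]
contact_force: [0.3, 0.4, -0.5]
finger_gap: 1.003
```

```bash
python3 -c "
from h import *
np.set_printoptions(precision=4,suppress=True)
shot('scene',11);shot('side',11)
s,p,R=state();print(s['clock'],p,s['joint_positions'])
crop('scene11',215,170,315,260,8,'m1')
def tcp2(n,u): return restw(RP+N*(n-.015)+U*u)
P=tcp2(.10,0)
plan([((.54,-.06,.30),tilt(RY,-20)),((.54,-.16,.33),down(RY)),((.54,-.20,.28),tilt(RY,45)),])
print(P)
"
```

```text
12.0 [ 0.5309 -0.025   0.1765] [-0.8505  0.5458  0.5417  1.9863  0.5888  0.9967 -0.6693]
dp [[-28.0, 2.0, -15.0], [-27.0, 1.0, -19.0], [-24.0, 2.0, -21.0], [-21.0, 1.0, -24.0], [-35.0, -3.0, 2.0]] 
rot [[0.0, 0.11, 0.0], [0.0, 0.11, 0.0], [0.0, 0.11, 0.0], [0.0, 0.11, 0.0], [0.0, 0.12, 0.0]]
dp [[-35.0, -2.0, -2.0], [-34.0, -3.0, -6.0], [-7.0, -1.0, 8.0], [-7.0, -0.0, 8.0], [-9.0, -1.0, 6.0]] 
rot [[0.0, 0.11, 0.0], [0.0, 0.12, 0.0], [-0.0, 0.13, 0.0], [-0.0, 0.13, 0.0], [-0.0, 0.13, 0.0]]
dp [[-9.0, -0.0, 5.0], [-10.0, -1.0, 4.0], [-11.0, -0.0, 3.0]] 
rot [[-0.0, 0.13, 0.0], [-0.0, 0.13, 0.0], [-0.0, 0.13, 0.0]]
end [ 0.5401 -0.2003  0.2796]
[ 0.5432 -0.175   0.1502]
```

View pics/m1.png

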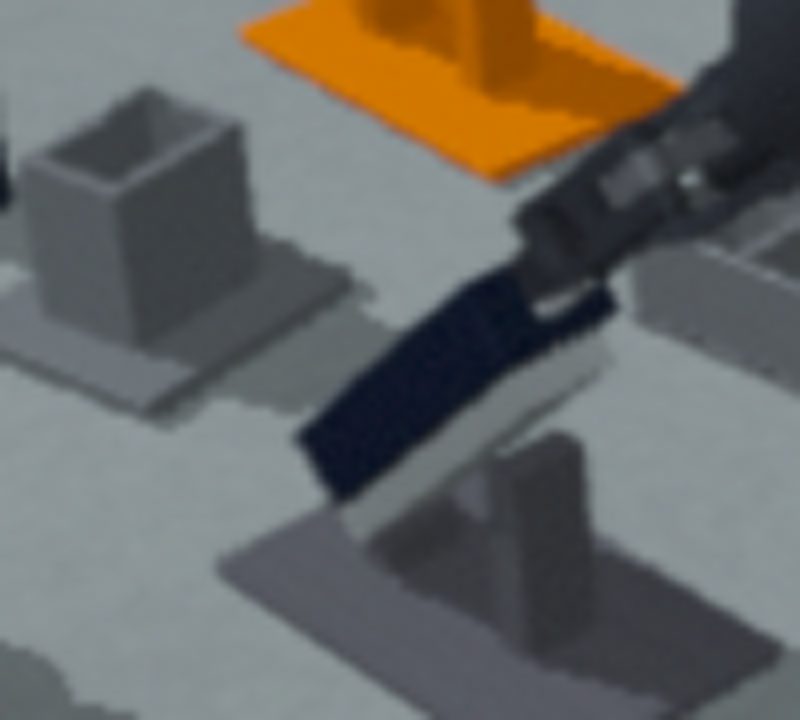

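Call:
move_arm:
  grip: [-1,-1,-1,-1,-1]
  dp:
    - [-28,2,-15]
    - [-27,1,-19]
    - [-24,2,-21]
    - [-21,1,-24]
    - [-35,-3,2]
  rotation:
    - [0,0.11,0]
    - [0,0.11,0]
    - [0,0.11,0]
    - [0,0.11,0]
    - [0,0.12,0]

```text
clock: 12.5
tool_pos: [0.5412, -0.0915, 0.3125]
tool_rot: [[-0.083, 0.996, 0.024], [0.971, 0.086, -0.221], [-0.222, 0.005, -0.975]]
contact_force: [0.3, -0.2, -0.8]
finger_gap: 1.0
```

Call:
move_arm:
  grip: [-1,-1,-1,-1,-1]
  dp:
    - [-35,-2,-2]
    - [-34,-3,-6]
    - [0,0,0]
    - [0,0,0]
    - [0,0,0]
  rotation:
    - [0,0.11,0]
    - [0,0.12,0]
    - [0,0,0]
    - [0,0,0]
    - [0,0,0]

```text
clock: 13.0
tool_pos: [0.5392, -0.1597, 0.3287]
tool_rot: [[-0.081, 0.997, -0.003], [0.997, 0.081, 0.0], [0.0, -0.003, -1.0]]
contact_force: [0.0, 0.2, 0.0]
finger_gap: 1.0
```

```bash
python3 -c "
from h import *
np.set_printoptions(precision=4,suppress=True)
shot('wrist',12)
s,p,R=state();print(s['clock'],p,R,s['joint_positions'])
plan([((.54,-.20,.28),tilt(RY,45)),])
"
```

```text
13.05 [ 0.5395 -0.1587  0.3288] [[-0.0826  0.9966 -0.0026]
 [ 0.9966  0.0826  0.0002]
 [ 0.0004 -0.0025 -1.    ]] [-0.2332  0.244   0.5572  1.7332 -0.1365  1.2058  0.4426]
dp [[-7.0, -0.0, 8.0], [-8.0, -1.0, 7.0], [-9.0, -0.0, 6.0], [-9.0, -1.0, 5.0], [-10.0, -0.0, 4.0]] 
rot [[-0.0, 0.13, 0.0], [-0.0, 0.13, 0.0], [-0.0, 0.13, 0.0], [-0.0, 0.13, 0.0], [-0.0, 0.13, 0.0]]
dp [[-10.0, -1.0, 2.0]] 
rot [[-0.01, 0.14, 0.0]]
end [ 0.5398 -0.1998  0.2806]
```

View pics/wrist12.png

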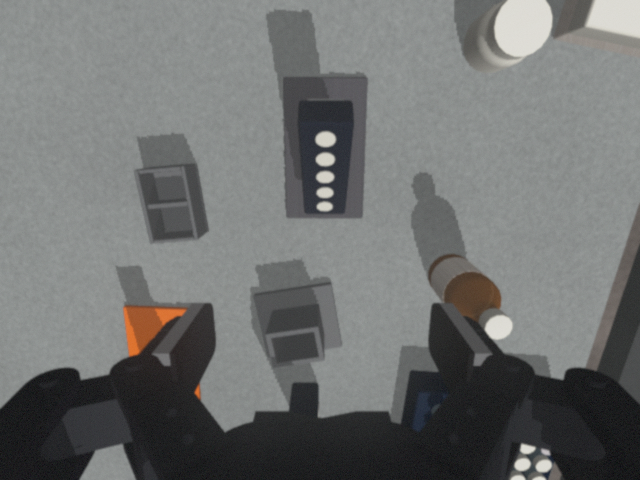

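```bash
python3 -c "
from h import *
np.set_printoptions(precision=4,suppress=True)
print(proj('wrist12',restw(RP+N*.015)))
for du,dn,dx in ((0,0,1),(1,0,0)): print(proj('wrist12',restw(RP+N*.015+np.array([dx*.01,0,0])+U*du*.01)))
p,K,T=load('wrist12'); g=p[120:220,295:360].min(axis=2); m=(g>140).astype('uint8')
n,l,st,c=cv2.connectedComponentsWithStats(m); print([(c[i]+(295,120),st[i][4]) for i in range(1,n) if st[i][4]>20])
"
```

```text
[324.7815 175.0631]
[334.6908 175.1049]
[324.8618 168.4991]
[(array([325.2181, 138.8807]), np.int32(243)), (array([324.93, 159.03]), np.int32(200)), (array([324.6429, 176.6548]), np.int32(168)), (array([324.5507, 192.3333]), np.int32(138)), (array([324.2957, 206.087 ]), np.int32(115))]
```

Call:
move_arm:
  grip: [-1,-1,-1,-1,-1]
  dp:
    - [-7,0,8]
    - [-8,-1,7]
    - [-9,0,6]
    - [-9,-1,5]
    - [-10,0,4]
  rotation:
    - [0,0.13,0]
    - [0,0.13,0]
    - [0,0.13,0]
    - [0,0.13,0]
    - [0,0.13,0]

```text
clock: 13.55
tool_pos: [0.5413, -0.1928, 0.2894]
tool_rot: [[-0.067, 0.996, -0.051], [0.79, 0.084, 0.607], [0.609, 0.001, -0.793]]
contact_force: [0.7, 0.6, -0.2]
finger_gap: 1.003
```

Call:
move_arm:
  grip: [-1,-1,-1,-1,-1]
  dp:
    - [-10,-1,2]
    - [0,0,0]
    - [0,0,0]
    - [0,0,0]
    - [0,0,0]
  rotation:
    - [-0.01,0.14,0]
    - [0,0,0]
    - [0,0,0]
    - [0,0,0]
    - [0,0,0]

```text
clock: 14.05
tool_pos: [0.5411, -0.1993, 0.2836]
tool_rot: [[-0.062, 0.997, -0.048], [0.702, 0.078, 0.708], [0.709, 0.01, -0.705]]
contact_force: [0.6, -0.5, 0.2]
finger_gap: 1.0
```

```bash
cat >> h.py <<'E'
def tcp2(n,u): return restw(RP+N*(n-.015)+U*u)
E
python3 -c "
from h import *
np.set_printoptions(precision=4,suppress=True)
shot('wrist',13)
s,p,R=state();print(s['clock'],p,R,s['joint_positions'])
plan([(tcp2(.10,-.002),tilt(RY,45))],rr=3)
"
```

```text
14.1 [ 0.541  -0.1995  0.2836] [[-0.0619  0.9969 -0.0478]
 [ 0.7021  0.0775  0.7078]
 [ 0.7093  0.0102 -0.7048]] [ 0.2913  0.6129  0.4631  1.5331 -0.7636  1.7147  0.998 ]
dp [[-20.0, 1.0, 28.0], [-20.0, 0.0, 28.0], [-20.0, 1.0, 28.0], [-19.0, 1.0, 27.0]] 
rot [[0.002, -0.001, 0.002], [0.001, -0.001, 0.002], [0.002, -0.0, 0.002], [0.002, -0.001, 0.002]]
end [ 0.543  -0.1764  0.1494]
```

View pics/wrist13.png

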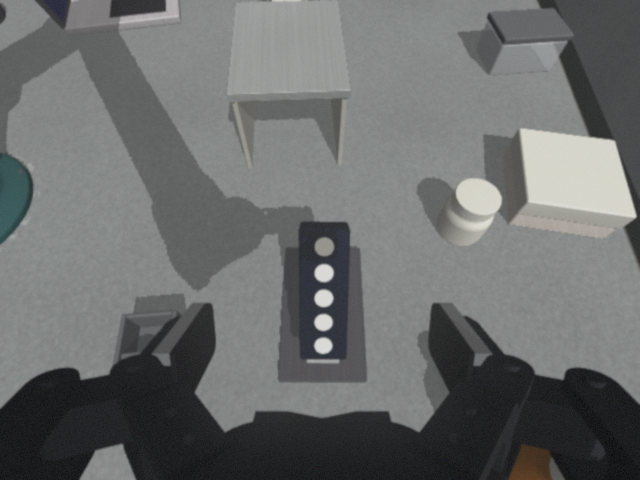

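Call:
move_arm:
  grip: [-1,-1,-1,-1,-1]
  dp:
    - [-20,1,28]
    - [-20,0,28]
    - [-20,1,28]
    - [-19,1,27]
    - [0,0,0]
  rotation:
    - [0,0,0]
    - [0,0,0]
    - [0.01,0,0.01]
    - [0,0,0]
    - [0,0,0]

```text
clock: 14.6
tool_pos: [0.5408, -0.1745, 0.1453]
tool_rot: [[-0.046, 0.997, -0.063], [0.7, 0.078, 0.71], [0.713, -0.011, -0.701]]
contact_force: [-0.4, 0.1, 0.7]
finger_gap: 0.996
```

Call:
move_arm:
  grip: [-1,-1,-1]
  dp:
    - [0,0,0]
    - [0,0,0]
    - [0,0,0]
  rotation:
    - [0,0,0]
    - [0,0,0]
    - [0,0,0]

```text
clock: 14.9
tool_pos: [0.5428, -0.1787, 0.1499]
tool_rot: [[-0.05, 0.997, -0.055], [0.704, 0.074, 0.707], [0.709, -0.003, -0.705]]
contact_force: [0.5, 0.1, 0.3]
finger_gap: 1.001
```

```bash
python3 -c "
from h import *
np.set_printoptions(precision=4,suppress=True)
shot('wrist',14);shot('scene',14)
s,p,R=state();print(s['clock'],p,R,s['joint_positions'])
plan([(tcp2(.001,-.002),tilt(RY,45))],rr=3,step=20)
crop('scene14',180,100,340,260,4,'m2')
g=load('wrist14')[0]; g=g.min(axis=2); m=(g>150).astype('uint8')
n,l,st,c=cv2.connectedComponentsWithStats(m); print([(c[i],st[i][4]) for i in range(1,n) if 100<st[i][4]<5000])
for k in (-1,0,1): print(proj('wrist14',restw(RP+N*.015+U*(-.002+.02*k))))
"
```

```text
15.0 [ 0.5425 -0.1784  0.1492] [[-0.049   0.9972 -0.0556]
 [ 0.7031  0.074   0.7072]
 [ 0.7094 -0.0044 -0.7048]] [ 0.2841  0.7574  0.4239  1.6293 -0.8172  1.5289  1.1141]
dp [[0.0, 0.0, 17.0], [0.0, 0.0, 17.0], [0.0, 1.0, 16.0], [1.0, -0.0, 17.0], [-0.0, -0.0, 17.0]] 
rot [[-0.0, -0.001, -0.001], [-0.0, -0.0, -0.001], [-0.001, -0.001, -0.001], [0.0, -0.0, -0.0], [0.0, -0.001, -0.001]]
dp [[-0.0, -0.0, 17.0]] 
rot [[-0.0, -0.0, -0.001]]
end [ 0.5379 -0.1063  0.0786]
[(array([212.1537,  51.2391]), np.int32(527)), (array([351.425 ,  45.4014]), np.int32(847)), (array([593.4412,   9.6261]), np.int32(238)), (array([617.4218,  17.6599]), np.int32(147)), (array([181.5368,  85.9105]), np.int32(190)), (array([387.875 ,  86.6875]), np.int32(128)), (array([362.537 , 114.2643]), np.int32(473)), (array([ 41.561 , 105.6969]), np.int32(287)), (array([ 36.9594, 135.4771]), np.int32(763)), (array([278.7296, 130.2767]), np.int32(159)), (array([252.6023, 142.8655]), np.int32(342)), (array([ 75.9922, 141.1484]), np.int32(128)), (array([ 14.7686, 156.2795]), np.int32(229)), (array([321.5458, 167.2221]), n
[... 249 characters left out ...]
ray([ 16.0095, 197.4952]), np.int32(105)), (array([593.6983, 199.6293]), np.int32(116)), (array([613.7308, 199.9135]), np.int32(104)), (array([321.6426, 211.3588]), np.int32(719)), (array([386.9798, 240.8232]), np.int32(198)), (array([526.8269, 238.141 ]), np.int32(156)), (array([321.9533, 251.7646]), np.int32(599)), (array([536.6471, 272.8529]), np.int32(136)), (array([322.1663, 291.8732]), np.int32(481)), (array([550.3153, 297.5315]), np.int32(111)), (array([322.0663, 327.9392]), np.int32(543)), (array([588.1624, 351.4103]), np.int32(117)), (array([322.4698, 352.375 ]), np.int32(232)), (array([ 93.7282, 476.3301]), np.int32(103))]
[321.9625 283.53  ]
[321.8185 253.7427]
[321.6673 222.4636]
```

View pics/wrist14.png

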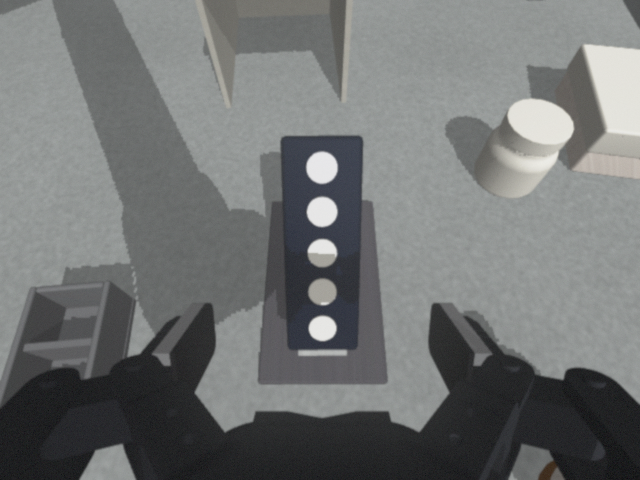

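View pics/m2.png

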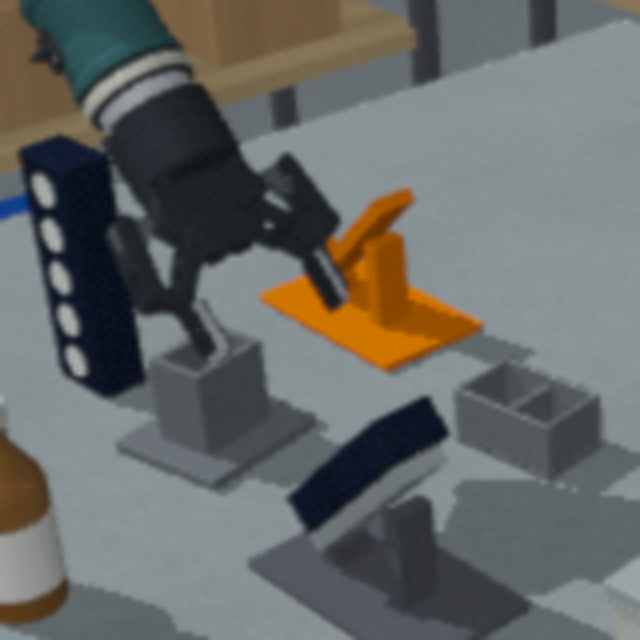

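Call:
move_arm:
  grip: [-1,-1,-1,-1,-1]
  dp:
    - [0,0,25]
    - [0,0,25]
    - [0,0,20]
    - [1,1,15]
    - [0,0,0]
  rotation:
    - [0,0,0]
    - [0,0,0]
    - [0,0,0]
    - [0,0,0]
    - [0,0,0]

```text
clock: 15.5
tool_pos: [0.5377, -0.1148, 0.0882]
tool_rot: [[-0.048, 0.997, -0.06], [0.701, 0.076, 0.709], [0.712, -0.008, -0.702]]
contact_force: [-0.0, -0.2, -0.8]
finger_gap: 1.002
```

Call:
move_arm:
  grip: [-1,-1,-1]
  dp:
    - [0,0,12]
    - [0,0,0]
    - [0,0,0]
  rotation:
    - [0,0,0]
    - [0,0,0]
    - [0,0,0]

```text
clock: 15.8
tool_pos: [0.5375, -0.1088, 0.0804]
tool_rot: [[-0.048, 0.997, -0.057], [0.703, 0.074, 0.708], [0.71, -0.006, -0.704]]
contact_force: [-0.6, -0.5, 0.0]
finger_gap: 1.0
```

```bash
python3 -c "
from h import *
np.set_printoptions(precision=4,suppress=True)
shot('wrist',15);shot('scene',15)
s,p,R=state();print(s['clock'],p,R,s['contact_force'])
q=rz(RY).T@(p-tcp2(0,0)); print('n',q@N,'u',q@U,'x',q[0])
crop('scene15',180,120,340,260,4,'m3')
"
```

```text
15.9 [ 0.5376 -0.1091  0.0806] [[-0.0476  0.9973 -0.0564]
 [ 0.7028  0.0736  0.7076]
 [ 0.7098 -0.0059 -0.7044]] [-0.6334 -0.1919 -0.2571]
n 0.004003147505901635 u -0.002503442064199066 x -0.00045450029006770693
```

View pics/wrist15.png

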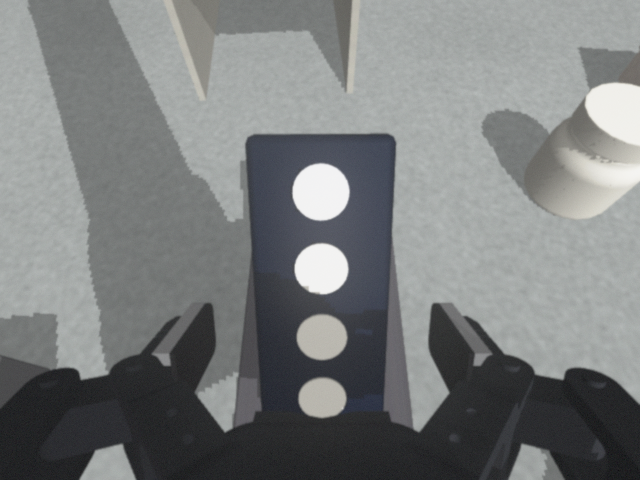

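View pics/m3.png

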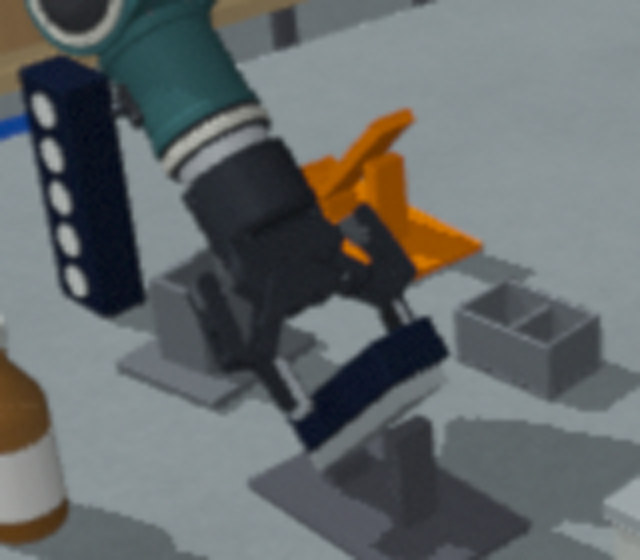

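Call:
move_arm:
  grip: [-1,-1,1,1,1]
  dp:
    - [0,0,3]
    - [0,0,0]
    - [0,0,0]
    - [0,0,0]
    - [0,0,0]
  rotation:
    - [0,0,0]
    - [0,0,0]
    - [0,0,0]
    - [0,0,0]
    - [0,0,0]
  squeeze: 60

```text
clock: 16.4
tool_pos: [0.5375, -0.1066, 0.0785]
tool_rot: [[-0.048, 0.997, -0.057], [0.702, 0.074, 0.708], [0.71, -0.006, -0.704]]
contact_force: [-2.5, 0.2, -0.3]
finger_gap: 0.548
```

Call:
move_arm:
  grip: [1,1,1,1,1]
  dp:
    - [0,0,0]
    - [0,0,0]
    - [0,0,0]
    - [0,0,0]
    - [0,0,0]
  rotation:
    - [0,0,0]
    - [0,0,0]
    - [0,0,0]
    - [0,0,0]
    - [0,0,0]

```text
clock: 16.9
tool_pos: [0.5374, -0.1065, 0.0783]
tool_rot: [[-0.048, 0.997, -0.057], [0.702, 0.074, 0.708], [0.71, -0.006, -0.704]]
contact_force: [0.4, -2.3, 3.4]
finger_gap: 0.547
```

```bash
python3 -c "
from h import *
np.set_printoptions(precision=4,suppress=True)
shot('scene',16);shot('wrist',16)
s,p,R=state();print(s['clock'],p,R,s['contact_force'],s['finger_gap'])
q=rz(RY).T@(p-tcp2(0,0)); print('n',q@N,'u',q@U,'x',q[0])
crop('scene16',180,120,340,260,4,'m4')
"
```

```text
17.0 [ 0.5374 -0.1064  0.0783] [[-0.0479  0.9972 -0.0568]
 [ 0.7024  0.0741  0.7079]
 [ 0.7102 -0.006  -0.704 ]] [ 0.7655 -1.7145  4.3303] 0.5513078973926493
n 0.0005404972836783507 u -0.0021744133297188386 x -0.00044398636768385564
```

View pics/m4.png

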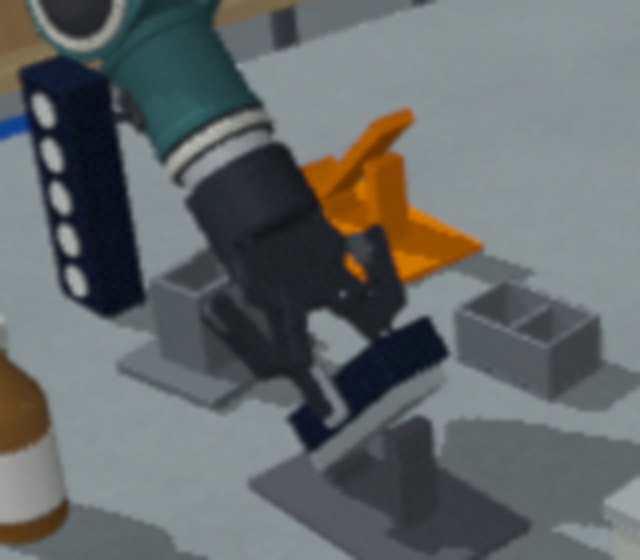

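View pics/wrist16.png

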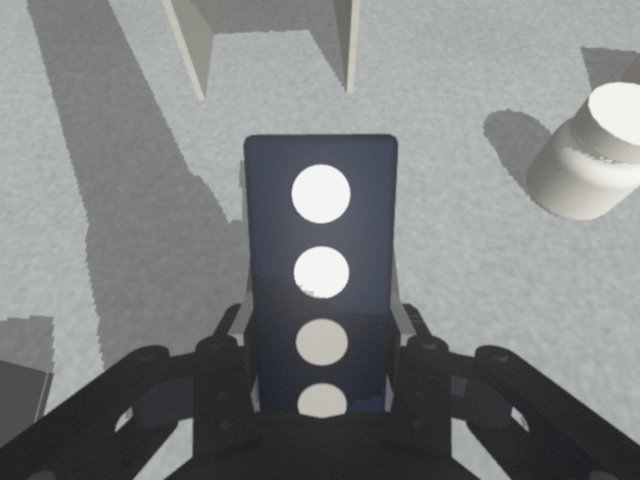

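Call:
move_arm:
  grip: [1,1,1,1,1]
  dp:
    - [0,0,-10]
    - [0,0,-20]
    - [0,0,-30]
    - [0,0,-30]
    - [0,0,0]
  rotation:
    - [0,0,0]
    - [0,0,0]
    - [0,0,0]
    - [0,0,0]
    - [0,0,0]

```text
clock: 17.5
tool_pos: [0.5429, -0.1748, 0.1432]
tool_rot: [[-0.047, 0.998, -0.052], [0.707, 0.07, 0.704], [0.706, -0.004, -0.708]]
contact_force: [0.3, -0.3, -2.6]
finger_gap: 0.55
```

Call:
move_arm:
  grip: [1,1]
  dp:
    - [0,0,0]
    - [0,0,0]
  rotation:
    - [0,0,0]
    - [0,0,0]

```text
clock: 17.7
tool_pos: [0.5417, -0.1686, 0.1404]
tool_rot: [[-0.047, 0.997, -0.06], [0.701, 0.075, 0.709], [0.712, -0.008, -0.703]]
contact_force: [-0.7, -0.5, -2.8]
finger_gap: 0.55
```

```bash
cat >> h.py <<'E'
LE=np.array([.453,.3165,.14]); LY=8.
def led(x,y,z): return LE+rz(LY)@np.array([x,y,z])
E
python3 -c "
from h import *
np.set_printoptions(precision=4,suppress=True)
s,p,R=state();print(s['clock'],p,R,s['contact_force'],s['joint_positions'])
p,R=plan([((.54,-.16,.32),tilt(5,10)),((.53,0.0,.33),down(6))])
"
```

```text
17.7 [ 0.5417 -0.1686  0.1404] [[-0.047   0.9971 -0.0596]
 [ 0.7011  0.0754  0.7091]
 [ 0.7115 -0.0085 -0.7026]] [-0.7377 -0.4654 -2.8125] [ 0.2752  0.7628  0.4168  1.645  -0.8239  1.5115  1.1165]
dp [[27.0, -1.0, -24.0], [23.0, -0.0, -27.0], [20.0, -0.0, -30.0], [17.0, -1.0, -32.0], [12.0, 0.0, -34.0]] 
rot [[-0.0, -0.12, -0.0], [-0.0, -0.13, -0.01], [-0.0, -0.12, 0.0], [-0.0, -0.12, -0.0], [-0.0, -0.13, -0.0]]
dp [[40.0, 1.0, 4.0], [40.0, 1.0, 3.0], [40.0, 1.0, 1.0], [40.0, 2.0, -1.0]] 
rot [[-0.0, -0.04, -0.01], [-0.0, -0.05, -0.0], [-0.0, -0.04, -0.01], [-0.0, -0.04, -0.0]]
end [ 0.53   -0.0004  0.3303]
```

Call:
move_arm:
  grip: [1,1,1,1,1]
  dp:
    - [27,-1,-24]
    - [23,0,-27]
    - [20,0,-30]
    - [17,-1,-32]
    - [12,0,-34]
  rotation:
    - [0,-0.12,0]
    - [0,-0.13,-0.01]
    - [0,-0.12,0]
    - [0,-0.12,0]
    - [0,-0.13,0]

```text
clock: 18.2
tool_pos: [0.5395, -0.16, 0.3217]
tool_rot: [[-0.082, 0.997, -0.016], [0.983, 0.083, 0.165], [0.166, -0.002, -0.986]]
contact_force: [0.7, 0.6, -2.5]
finger_gap: 0.555
```

Call:
move_arm:
  grip: [1,1,1,1,1]
  dp:
    - [40,1,4]
    - [40,1,3]
    - [40,1,1]
    - [40,2,-1]
    - [0,0,0]
  rotation:
    - [0,-0.04,-0.01]
    - [0,-0.05,0]
    - [0,-0.04,-0.01]
    - [0,-0.04,0]
    - [0,0,0]

```text
clock: 18.7
tool_pos: [0.5288, 0.0088, 0.3297]
tool_rot: [[-0.118, 0.993, -0.003], [0.993, 0.118, 0.004], [0.004, -0.002, -1.0]]
contact_force: [-0.1, -1.1, -2.5]
finger_gap: 0.552
```

Call:
move_arm:
  grip: [1,1,1]
  dp:
    - [0,0,0]
    - [0,0,0]
    - [0,0,0]
  rotation:
    - [0,0,0]
    - [0,0,0]
    - [0,0,0]

```text
clock: 19.0
tool_pos: [0.53, -0.0029, 0.3306]
tool_rot: [[-0.1, 0.995, -0.0], [0.995, 0.1, -0.0], [-0.0, -0.0, -1.0]]
contact_force: [-0.5, -0.4, -3.2]
finger_gap: 0.553
```

```bash
python3 -c "
from h import *
np.set_printoptions(precision=4,suppress=True)
shot('wrist',17)
s,p,R=state();print(s['clock'],p,R,s['contact_force'],s['joint_positions'])
"
```

```text
19.05 [ 0.5302 -0.0029  0.3307] [[-0.0997  0.995   0.0003]
 [ 0.995   0.0997 -0.0001]
 [-0.0001  0.0003 -1.    ]] [-0.5317  0.3311 -2.5775] [-0.5325  0.1729  0.5464  1.8045 -0.0963  1.1902  0.1429]
```

View pics/wrist17.png

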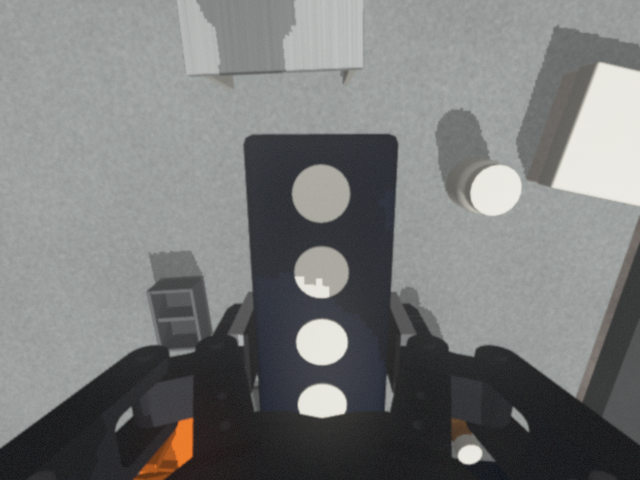

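```bash
python3 -c "
from h import *
np.set_printoptions(precision=4,suppress=True)
plan([((.49,.10,.32),down(8))])
for uv in ((189,75),(362,67)): print(plane('wrist17',*uv,.14))
print(led(-.075,-.2,0),led(.075,-.2,0))
"
```

```text
dp [[35.0, -10.0, 4.0], [36.0, -9.0, 3.0], [36.0, -9.0, 4.0]] 
rot [[0.0, 0.0, -0.01], [0.0, 0.0, -0.02], [0.0, 0.0, -0.01]]
end [0.4903 0.1003 0.3197]
[0.4071 0.1062 0.14  ]
[0.5515 0.1269 0.14  ]
[0.4066 0.108  0.14  ] [0.5551 0.1289 0.14  ]
```

Call:
move_arm:
  grip: [1,1,1,1,1]
  dp:
    - [35,-10,4]
    - [36,-9,3]
    - [36,-9,4]
    - [0,0,0]
    - [0,0,0]
  rotation:
    - [0,0,-0.01]
    - [0,0,-0.02]
    - [0,0,-0.01]
    - [0,0,0]
    - [0,0,0]

```text
clock: 19.55
tool_pos: [0.4901, 0.1014, 0.3198]
tool_rot: [[-0.142, 0.99, 0.001], [0.99, 0.142, -0.0], [-0.0, 0.001, -1.0]]
contact_force: [0.1, -1.1, -2.5]
finger_gap: 0.552
```

Call:
move_arm:
  grip: [1,1,1]
  dp:
    - [0,0,0]
    - [0,0,0]
    - [0,0,0]
  rotation:
    - [0,0,0]
    - [0,0,0]
    - [0,0,0]

```text
clock: 19.85
tool_pos: [0.4906, 0.1005, 0.32]
tool_rot: [[-0.14, 0.99, 0.001], [0.99, 0.14, 0.0], [-0.0, 0.001, -1.0]]
contact_force: [0.2, -0.5, -1.8]
finger_gap: 0.55
```

```bash
python3 -c "
from h import *
np.set_printoptions(precision=4,suppress=True)
shot('wrist',18)
s,p,R=state();print(s['clock'],p,R,s['contact_force'],s['joint_positions'])
for q in ((-.075,-.2,0),(.075,-.2,0),(-.075,0,0),(.075,0,0),(-.038,0,.015),(.038,0,.015)): print(q,proj('wrist18',led(*q)))
"
```

```text
19.9 [0.4905 0.1008 0.32  ] [[-0.1403  0.9901  0.0013]
 [ 0.9901  0.1403  0.0001]
 [-0.0001  0.0013 -1.    ]] [-0.2023  0.2986 -3.4628] [-0.6843  0.118   0.4574  1.8793 -0.0566  1.1557 -0.0661]
(-0.075, -0.2, 0) [228.9362 196.9634]
(0.075, -0.2, 0) [396.7987 197.0525]
(-0.075, 0, 0) [209.8091 -72.3836]
(0.075, 0, 0) [412.6154 -72.139 ]
(-0.038, 0, 0.015) [256.3614 -84.2561]
(0.038, 0, 0.015) [364.9506 -84.1219]
```

View pics/wrist18.png

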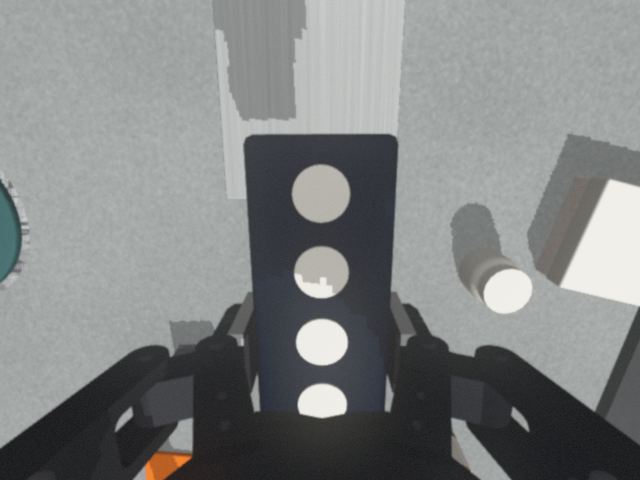

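```bash
sed -i 's/LE=np.array(\[.453/LE=np.array([.451/' h.py; python3 -c "
from h import *
np.set_printoptions(precision=4,suppress=True)
plan([(led(0,-.1,.08),down(8)),(led(0,-.1,.02),down(8))],rr=3,step=40)
"
```

```text
dp [[30.0, -2.0, 25.0], [30.0, -3.0, 25.0], [29.0, -2.0, 25.0], [30.0, -2.0, 25.0], [0.0, -0.0, 30.0]] 
rot [[0.0, 0.0, 0.0], [0.001, 0.0, 0.001], [-0.0, 0.0, -0.0], [0.0, 0.0, 0.0], [0.0, 0.0, 0.0]]
dp [[0.0, -0.0, 30.0]] 
rot [[0.0, 0.0, 0.0]]
end [0.4651 0.2173 0.16  ]
```

Call:
move_arm:
  grip: [1,1,1,1,1]
  dp:
    - [30,-2,25]
    - [30,-3,25]
    - [29,-2,25]
    - [30,-2,25]
    - [0,0,30]
  rotation:
    - [0,0,0]
    - [0,0,0]
    - [0,0,0]
    - [0,0,0]
    - [0,0,0]

```text
clock: 20.4
tool_pos: [0.464, 0.2231, 0.1895]
tool_rot: [[-0.148, 0.989, 0.002], [0.989, 0.148, 0.003], [0.003, 0.003, -1.0]]
contact_force: [-1.1, 0.6, -2.3]
finger_gap: 0.549
```

Call:
move_arm:
  grip: [1,1,1,1]
  dp:
    - [0,0,22]
    - [0,0,0]
    - [0,0,0]
    - [0,0,0]
  rotation:
    - [0,0,0]
    - [0,0,0]
    - [0,0,0]
    - [0,0,0]

```text
clock: 20.8
tool_pos: [0.4658, 0.2183, 0.1694]
tool_rot: [[-0.141, 0.99, 0.003], [0.99, 0.141, 0.002], [0.001, 0.004, -1.0]]
contact_force: [-0.1, 0.7, -2.8]
finger_gap: 0.549
```

```bash
python3 -c "
from h import *
np.set_printoptions(precision=4,suppress=True)
shot('scene',19);shot('side',19);shot('wrist',19)
s,p,R=state();print(s['clock'],p,R,s['contact_force'],s['joint_positions'])
print(rz(LY).T@(p-LE))
crop('scene19',310,180,490,340,4,'n1')
crop('side19',280,220,400,360,4,'n2')
"
```

```text
20.95 [0.4654 0.2184 0.1692] [[-0.1416  0.9899  0.0031]
 [ 0.9899  0.1416  0.0016]
 [ 0.0012  0.0033 -1.    ]] [-0.105   0.1884 -3.4229] [-0.7964  0.3219  0.3497  2.0107 -0.1476  0.8292 -0.2215]
[ 0.0006 -0.0992  0.0292]
```

View pics/n1.png

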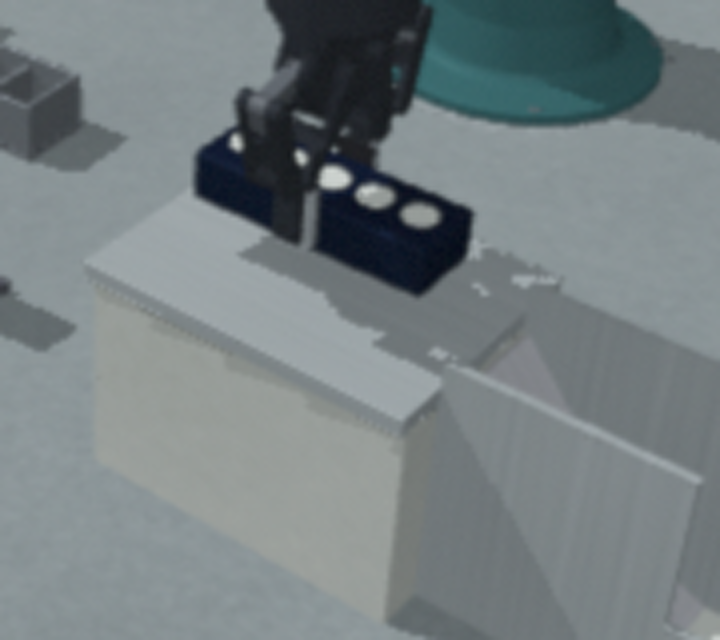

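View pics/wrist19.png

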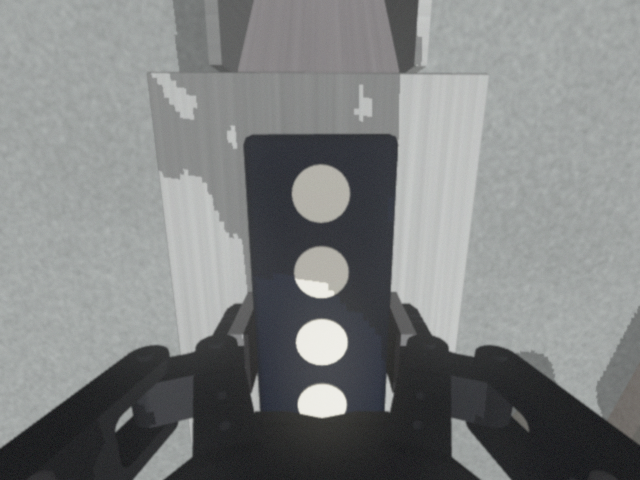

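```bash
python3 -c "
from h import *
np.set_printoptions(precision=4,suppress=True)
a=np.array([plane('wrist19',*q,.14) for q in ((149,73),(487,73.5))]);print(a,a.mean(0),np.degrees(np.arctan2(*(a[1]-a[0])[1::-1])),rz(LY).T@(a.mean(0)-LE))
"
```

```text
[[0.3782 0.3039 0.14  ]
 [0.5238 0.3246 0.14  ]] [0.451  0.3142 0.14  ] 8.084198356683517 [-0.0003 -0.0022  0.    ]
```

Call:
move_arm:
  grip: [1,1,1,1,1]
  dp:
    - [0,0,10]
    - [0,0,8]
    - [0,0,5]
    - [0,0,0]
    - [0,0,0]
  rotation:
    - [0,0,0]
    - [0,0,0]
    - [0,0,0]
    - [0,0,0]
    - [0,0,0]

```text
clock: 21.45
tool_pos: [0.4646, 0.218, 0.1447]
tool_rot: [[-0.142, 0.99, 0.001], [0.99, 0.142, -0.0], [-0.0, 0.001, -1.0]]
contact_force: [-0.2, 0.3, -3.0]
finger_gap: 0.549
```

Call:
move_arm:
  grip: [1,1,1]
  dp:
    - [0,0,2]
    - [0,0,0]
    - [0,0,0]
  rotation:
    - [0,0,0]
    - [0,0,0]
    - [0,0,0]

```text
clock: 21.75
tool_pos: [0.4647, 0.2182, 0.1431]
tool_rot: [[-0.142, 0.99, 0.001], [0.99, 0.142, 0.0], [0.0, 0.001, -1.0]]
contact_force: [-0.1, 0.6, -3.4]
finger_gap: 0.55
```

Call:
move_arm:
  grip: [1,1,1]
  dp:
    - [0,0,1]
    - [0,0,0]
    - [0,0,0]
  rotation:
    - [0,0,0]
    - [0,0,0]
    - [0,0,0]

```text
clock: 22.05
tool_pos: [0.4647, 0.2182, 0.142]
tool_rot: [[-0.142, 0.99, 0.001], [0.99, 0.142, 0.0], [0.0, 0.001, -1.0]]
contact_force: [-0.0, -0.4, -2.6]
finger_gap: 0.553
```

Call:
move_arm:
  grip: [1,1,1]
  dp:
    - [0,0,1]
    - [0,0,0]
    - [0,0,0]
  rotation:
    - [0,0,0]
    - [0,0,0]
    - [0,0,0]

```text
clock: 22.35
tool_pos: [0.4646, 0.2182, 0.141]
tool_rot: [[-0.142, 0.99, 0.001], [0.99, 0.142, 0.0], [0.0, 0.001, -1.0]]
contact_force: [-0.2, 0.5, -2.8]
finger_gap: 0.552
```

Call:
move_arm:
  grip: [1,1,1]
  dp:
    - [0,0,1]
    - [0,0,0]
    - [0,0,0]
  rotation:
    - [0,0,0]
    - [0,0,0]
    - [0,0,0]

```text
clock: 22.65
tool_pos: [0.4648, 0.2181, 0.1404]
tool_rot: [[-0.142, 0.99, 0.001], [0.99, 0.142, 0.0], [0.0, 0.001, -1.0]]
contact_force: [-1.3, -0.5, 3.5]
finger_gap: 0.55
```

Call:
move_arm:
  grip: [0.4,0.1,-0.3,-1,-1]
  dp:
    - [0,0,0]
    - [0,0,0]
    - [0,0,0]
    - [0,0,0]
    - [0,0,0]
  rotation:
    - [0,0,0]
    - [0,0,0]
    - [0,0,0]
    - [0,0,0]
    - [0,0,0]

```text
clock: 23.15
tool_pos: [0.4648, 0.2183, 0.1399]
tool_rot: [[-0.142, 0.99, 0.002], [0.99, 0.142, 0.0], [0.0, 0.002, -1.0]]
contact_force: [0.3, -0.7, 0.4]
finger_gap: 0.956
```

Call:
move_arm:
  grip: [-1,-1,-1,-1,-1]
  dp:
    - [0,0,0]
    - [0,0,0]
    - [0,0,-15]
    - [0,0,-30]
    - [0,0,-40]
  rotation:
    - [0,0,0]
    - [0,0,0]
    - [0,0,0]
    - [0,0,0]
    - [0,0,0]

```text
clock: 23.65
tool_pos: [0.4635, 0.2175, 0.2245]
tool_rot: [[-0.142, 0.99, -0.002], [0.99, 0.142, -0.002], [-0.002, -0.002, -1.0]]
contact_force: [0.7, 1.0, 0.3]
finger_gap: 1.001
```

Call:
move_arm:
  grip: [-1,-1,-1,0,1]
  dp:
    - [-40,0,-10]
    - [-40,0,0]
    - [-32,0,0]
    - [0,0,0]
    - [0,0,0]
  rotation:
    - [0,0,0]
    - [0,0,0]
    - [0,0,0]
    - [0,0,0]
    - [0,0,0]

```text
clock: 24.15
tool_pos: [0.4805, 0.1069, 0.2351]
tool_rot: [[-0.14, 0.99, 0.001], [0.99, 0.14, 0.001], [0.0, 0.001, -1.0]]
contact_force: [0.7, 1.2, -0.2]
finger_gap: 0.692
```

Call:
move_arm:
  grip: [1,1,1,1,1]
  dp:
    - [0,0,0]
    - [0,0,0]
    - [0,0,0]
    - [0,0,0]
    - [0,0,0]
  rotation:
    - [0,0,0]
    - [0,0,0]
    - [0,0,0]
    - [0,0,0]
    - [0,0,0]

```text
clock: 24.65
tool_pos: [0.4804, 0.1076, 0.2349]
tool_rot: [[-0.143, 0.99, 0.001], [0.99, 0.143, 0.0], [-0.0, 0.001, -1.0]]
contact_force: [0.1, -0.7, -0.4]
finger_gap: -0.0
```

```bash
python3 -c "
from h import *
np.set_printoptions(precision=4,suppress=True)
shot('scene',20);shot('side',20);shot('wrist',20)
s,p,R=state();print(s['clock'],p,R,s['contact_force'],s['finger_gap'],s['joint_positions'])
print(rz(LY).T@(p-LE))
crop('scene20',310,180,490,340,4,'n3')
"
```

```text
24.8 [0.4805 0.1074 0.235 ] [[-0.1421  0.9899  0.0012]
 [ 0.9899  0.1421  0.0002]
 [ 0.      0.0012 -1.    ]] [0.5381 0.3669 0.6613] -0.0005272217462915451 [-0.672   0.1955  0.4375  2.0011 -0.1002  0.9642 -0.0422]
[ 0.0001 -0.2112  0.095 ]
```

View pics/n3.png

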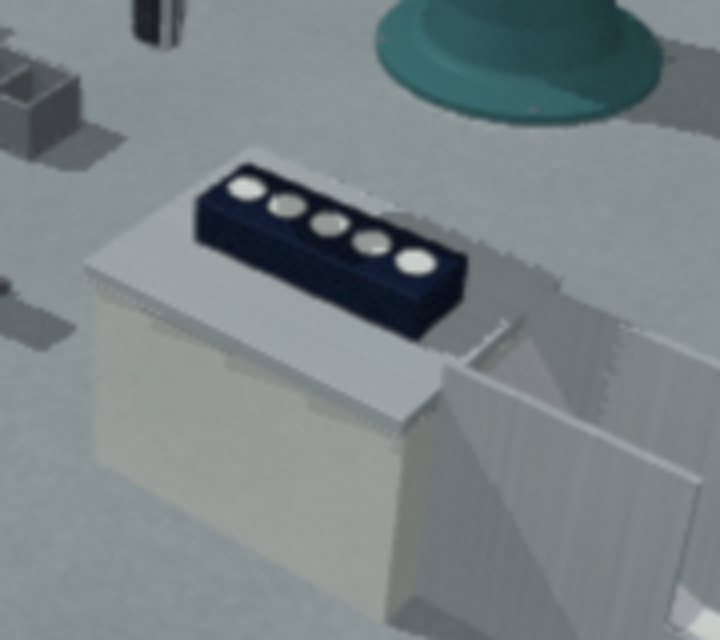

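View pics/wrist20.png

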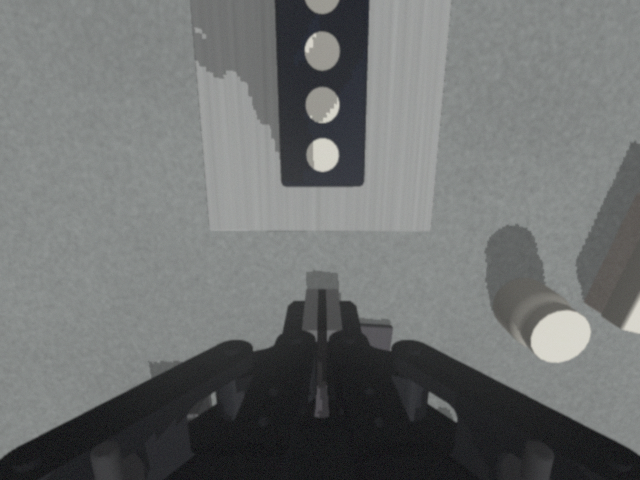

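Call:
move_arm:
  grip: [1,1,1,1,1]
  dp:
    - [0,0,35]
    - [0,0,33]
    - [0,0,15]
    - [0,0,0]
    - [0,0,0]
  rotation:
    - [0,0,0]
    - [0,0,0]
    - [0,0,0]
    - [0,0,0]
    - [0,0,0]

```text
clock: 25.3
tool_pos: [0.4809, 0.1072, 0.1523]
tool_rot: [[-0.142, 0.99, 0.001], [0.99, 0.142, -0.0], [-0.0, 0.001, -1.0]]
contact_force: [-0.1, 0.3, -0.8]
finger_gap: -0.001
```

Call:
move_arm:
  grip: [1,1,1,1,1]
  dp:
    - [10,0,0]
    - [10,0,0]
    - [10,0,0]
    - [10,0,0]
    - [0,0,0]
  rotation:
    - [0,0,0]
    - [0,0,0]
    - [0,0,0]
    - [0,0,0]
    - [0,0,0]

```text
clock: 25.8
tool_pos: [0.4749, 0.1487, 0.1523]
tool_rot: [[-0.144, 0.99, 0.002], [0.99, 0.144, 0.001], [0.001, 0.002, -1.0]]
contact_force: [0.7, 0.3, 0.7]
finger_gap: 0.001
```

```bash
python3 -c "
from h import *
np.set_printoptions(precision=4,suppress=True)
shot('scene',21);shot('wrist',21)
s,p,R=state();print(s['clock'],p,s['contact_force'],s['finger_gap'],s['joint_positions'])
print(rz(LY).T@(p-LE),R)
crop('scene21',310,180,490,340,4,'n4')
"
```

```text
25.9 [0.4747 0.1475 0.152 ] [ 0.612  -0.2063  0.088 ] 0.00305714052187919 [-0.7031  0.3261  0.3976  2.0632 -0.1769  0.7829 -0.0551]
[-0.0001 -0.1706  0.012 ] [[-0.1429  0.9897  0.001 ]
 [ 0.9897  0.1429  0.0005]
 [ 0.0003  0.0011 -1.    ]]
```

View pics/n4.png

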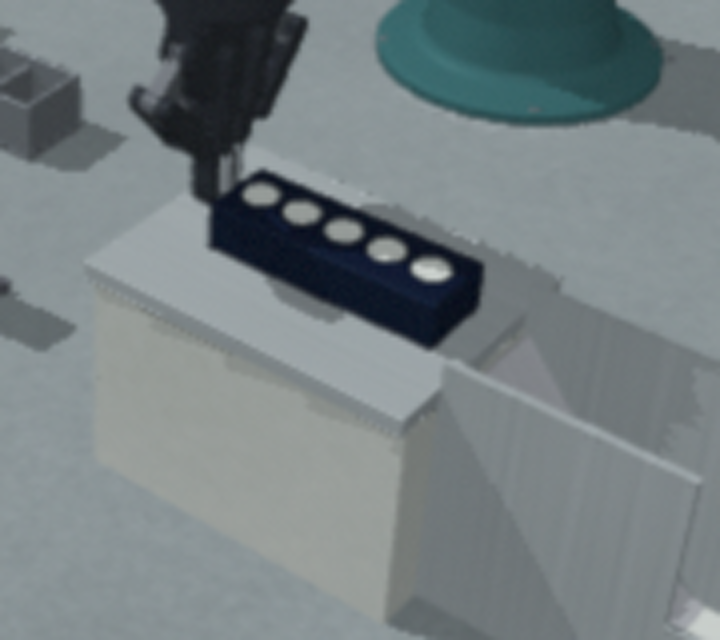

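View pics/wrist21.png

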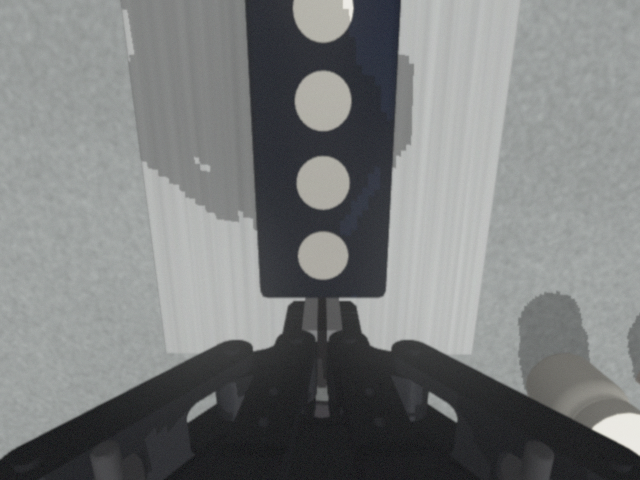

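Call:
move_arm:
  grip: [1,1,1,1,1]
  dp:
    - [12,0,0]
    - [12,0,0]
    - [12,0,0]
    - [12,0,0]
    - [0,0,0]
  rotation:
    - [0,0,0]
    - [0,0,0]
    - [0,0,0]
    - [0,0,0]
    - [0,0,0]

```text
clock: 26.4
tool_pos: [0.4674, 0.1972, 0.1518]
tool_rot: [[-0.145, 0.989, 0.001], [0.989, 0.145, 0.001], [0.001, 0.001, -1.0]]
contact_force: [0.4, 0.1, 0.3]
finger_gap: -0.0
```

```bash
python3 -c "
from h import *
np.set_printoptions(precision=4,suppress=True)
shot('wrist',22)
s,p,R=state();print(s['clock'],p,s['contact_force'])
print(rz(LY).T@(p-LE),R)
"
```

```text
26.45 [0.4676 0.1961 0.1518] [-0.1521 -0.568   0.1825]
[-0.0003 -0.1215  0.0118] [[-0.1445  0.9895  0.0008]
 [ 0.9895  0.1445  0.0008]
 [ 0.0007  0.001  -1.    ]]
```

View pics/wrist22.png

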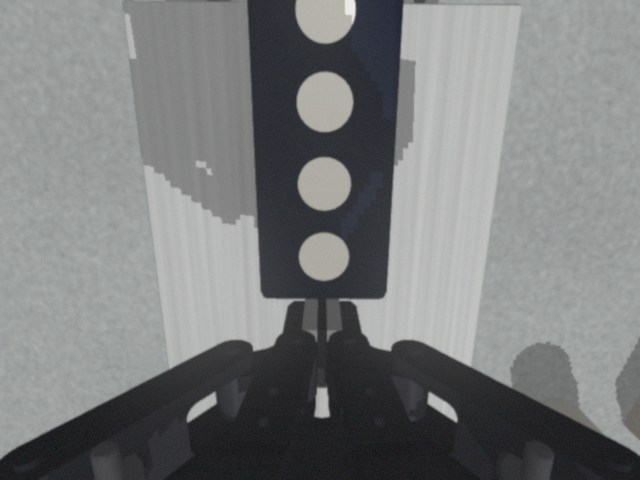

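Call:
move_arm:
  grip: [1,1,1,1,1]
  dp:
    - [12,0,0]
    - [12,0,0]
    - [12,0,0]
    - [12,0,0]
    - [12,0,0]
  rotation:
    - [0,0,0]
    - [0,0,0]
    - [0,0,0]
    - [0,0,0]
    - [0,0,0]

```text
clock: 26.95
tool_pos: [0.4595, 0.2547, 0.1521]
tool_rot: [[-0.142, 0.99, 0.001], [0.99, 0.142, -0.0], [-0.0, 0.001, -1.0]]
contact_force: [0.8, -3.6, 2.2]
finger_gap: 0.0
```

Call:
move_arm:
  grip: [1,1,1,1]
  dp:
    - [0,0,0]
    - [0,0,0]
    - [0,0,0]
    - [0,0,0]
  rotation:
    - [0,0,0]
    - [0,0,0]
    - [0,0,0]
    - [0,0,0]

```text
clock: 27.35
tool_pos: [0.4596, 0.2535, 0.152]
tool_rot: [[-0.141, 0.99, 0.001], [0.99, 0.141, 0.0], [0.0, 0.001, -1.0]]
contact_force: [0.1, -0.3, -0.1]
finger_gap: 0.003
```

```bash
python3 -c "
from h import *
np.set_printoptions(precision=4,suppress=True)
shot('scene',23);shot('side',23)
s,p,R=state();print(s['clock'],p,s['contact_force'])
print(rz(LY).T@(p-LE))
crop('scene23',310,180,620,420,2.5,'n5')
"
```

```text
27.45 [0.4596 0.2535 0.152 ] [-0.3649  0.4165  0.1258]
[-0.0003 -0.0636  0.012 ]
```

View pics/n5.png

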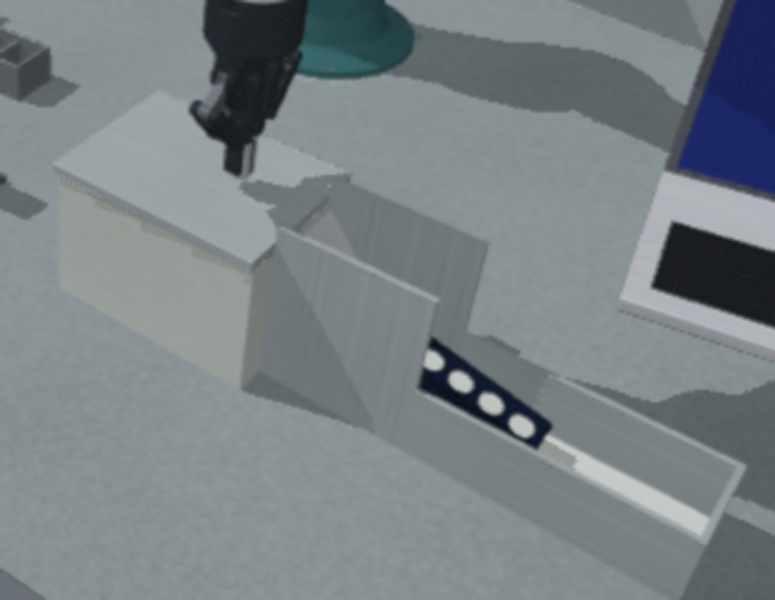

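View pics/side23.png

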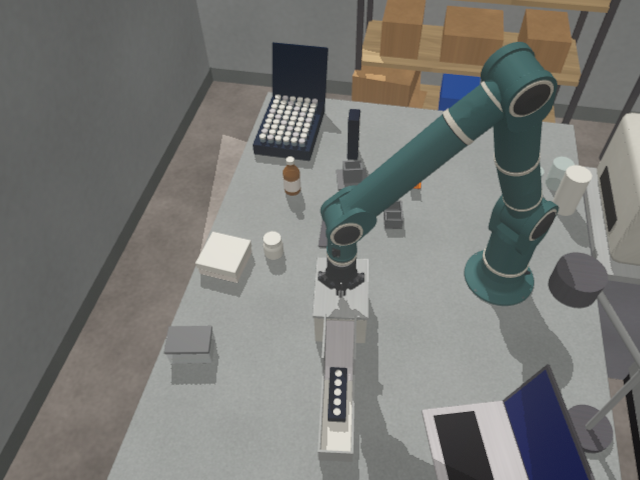

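Call:
move_arm:
  grip: [1,1,1,1,1]
  dp:
    - [0,0,-25]
    - [0,0,-35]
    - [0,0,-35]
    - [0,0,0]
    - [0,0,0]
  rotation:
    - [0,0,0]
    - [0,0,0]
    - [0,0,0]
    - [0,0,0]
    - [0,0,0]

```text
clock: 27.95
tool_pos: [0.4596, 0.2538, 0.2476]
tool_rot: [[-0.142, 0.99, 0.002], [0.99, 0.142, 0.002], [0.001, 0.002, -1.0]]
contact_force: [-0.6, -0.5, -2.3]
finger_gap: -0.003
```

Call:
move_arm:
  grip: [1,1,1,1,1]
  dp:
    - [0,0,0]
    - [0,0,0]
    - [0,0,0]
    - [0,0,0]
    - [0,0,0]
  rotation:
    - [0,0,0]
    - [0,0,0]
    - [0,0,0]
    - [0,0,0]
    - [0,0,0]

```text
clock: 28.45
tool_pos: [0.4593, 0.2537, 0.2466]
tool_rot: [[-0.142, 0.99, 0.001], [0.99, 0.142, -0.0], [-0.0, 0.001, -1.0]]
contact_force: [-0.3, 1.1, -0.4]
finger_gap: 0.001
```

```bash
python3 -c "
from h import *
np.set_printoptions(precision=4,suppress=True)
shot('scene',24);shot('side',24)
s,p,R=state();print(s['clock'],p,s['contact_force'])
d=np.abs(load('side24')[0].astype(int)-load('side23')[0])[350:460,310:370].sum(2); print('moved px',(d>60).sum())
crop('side24',300,310,380,470,5*.75,'o2')
f=lambda u,v,z:(rz(LY).T@(plane('side24',u,v,z)-LE)*1e3).round(0)
print('front/back top',f(338,421,.038),f(338,367,.038),'end wall inner',f(338,447,.008))
crop('scene24',150,100,620,420,1.7,'o1')
"
```

```text
28.55 [0.4594 0.2537 0.2468] [0.342  0.3125 0.0416]
moved px 1348
front/back top [  -4.  247. -102.] [   1.   97. -102.] end wall inner [  -6.  303. -132.]
```

View pics/o2.png

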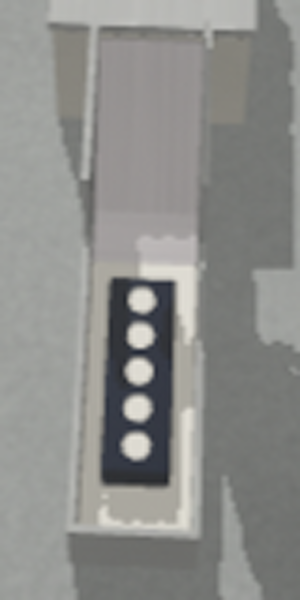

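View pics/o1.png

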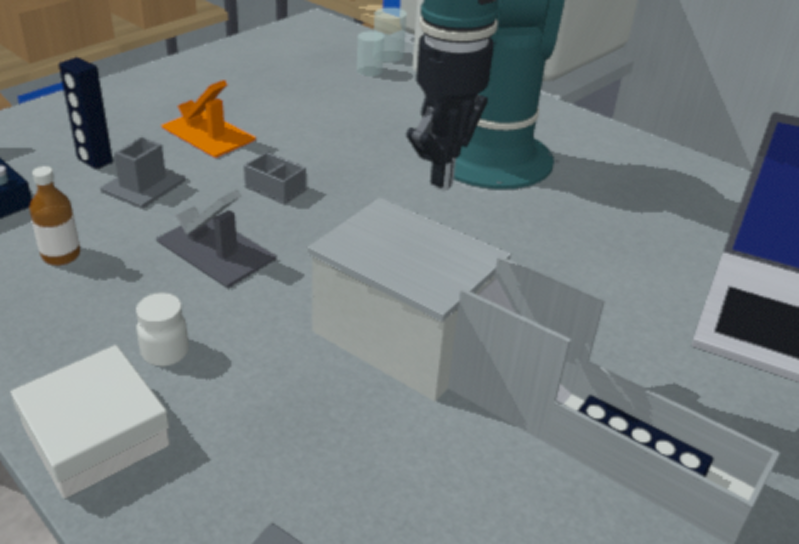

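Call:
move_arm:
  grip: [1,1,1,1,1]
  dp:
    - [0,0,0]
    - [0,0,0]
    - [0,0,0]
    - [0,0,0]
    - [0,0,0]
  rotation:
    - [0,0,0]
    - [0,0,0]
    - [0,0,0]
    - [0,0,0]
    - [0,0,0]

```text
clock: 29.05
tool_pos: [0.4594, 0.2538, 0.247]
tool_rot: [[-0.142, 0.99, 0.001], [0.99, 0.142, 0.0], [0.0, 0.001, -1.0]]
contact_force: [-0.7, -0.3, -0.6]
finger_gap: 0.003
```

```bash
python3 -c "
from h import *
shot('side',25)
d=np.abs(load('side25')[0].astype(int)-load('side24')[0]).sum(2); print('moved px tray',(d[350:460,310:370]>60).sum())
d=np.abs(load('side25')[0].astype(int)-load('side0')[0]).sum(2)
for n,(x0,y0,x1,y1) in dict(bottle=(280,155,304,198),jar=(260,230,286,262),box=(383,200,404,230)).items(): print(n,(d[y0:y1,x0:x1]>60).sum())
"
```

```text
moved px tray 0
bottle 0
jar 0
box 0
```

```bash
python3 -c "
from station import r
print(r.close_job())"
```

```text
the job is handed in; nothing more can be done
None
```

The job is done and handed in at about 29 s of the 66 s allowed. I drew the magazine out of the stand and laid it on the steel rest, where it slid down to the stop when let go. I took it again across its 48 mm width from the broad side and laid it flat on the ledge, its near end about 30 mm short of the drop. I let go there and pushed it off the end with the shut fingers.

**Last checks:**
- **Magazine:** it lies flat and lengthwise in the tray. Two side pictures half a second apart show no movement, and the gripper is clear of it.
- **Bystanders:** the bottle, jar and vial box show no pixel change from the first side picture.
- **Forces:** the contact-force readings I took stayed within a few newtons.

**Disagreements:** the scene and side cameras differed from the wrist camera by several mm on the rest, so I used the wrist view and felt for contact. In the first picture after the push the magazine was still sliding, and it had settled by the next ones.

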